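Put the painter's things back in their fitting holders

ROBOT

A 6-joint arm with a two-finger parallel gripper is mounted at the origin on a cart in front of the work surface, level with it; the furniture and walls round the work are solid. World frame = base frame: x ahead of the robot, y to its left, z up, the work surface at z = 0. Lengths are in m, angles in degrees, forces in N, time in s.
With the tool pointing down it reaches from about 0.375 to 0.9 m from the base axis. Payload 3.1 kg.
Tool frame: the origin (TCP) lies on the centre line of the jaws, within the pads' length; the fingertips stand 8 mm ahead of it and the grasp point (between the pads) lies 11 mm behind it; z points along the fingers, y is the line along which they close (so a half turn about z gives the same grasp; the last joint's range is limited). The gripper opens to 87 mm and grips with 3 to 60 N. Pads are 19 mm wide; open, the fingers measure 117 mm over their backs; the gripper's body (75 mm by 190 mm) begins 51 mm behind the grasp point.
Start: joints at [56.809, 30.224, 82.088, -0, 67.689, -10.227], TCP at [0.244, 0.575, 0.231] pointing down, gripper open.
Joint ranges: [-176.69, 176.69], [-43.24, 126.21], [12.49, 139.97], [-82, 262], [0, 151.66], [-163.58, 163.58]. Speed limits (degrees/s): [159.86, 159.86, 180, 180, 180, 180].

INTERFACE

Orientations are given as a 3x3 rotation matrix whose columns are the frame's x, y, z axes.
In Python, from rig import * gives the robot as it stands.
- The arm moves only by the tool step_arm, never from a script. Its argument "targets" is a list of rows, each a list of 5 numbers: the opening, from -1 (shut) to 1 (fully open), then the shift along the world's x, y, z normalised to -1 to 1, where 1 is 0.25 m, then the turn about the world's z normalised to -1 to 1, where 1 is 180 degrees. In form: [[fingers, x, y, z, turn], ...]. A call has 1 to 20 rows; each row is the pose to reach, as a shift and turn from the pose commanded when the call began, turning the shorter way round; what a row does not reach only later rows make up. A row lasts 1/10 s, in which the tool goes at most 50 mm and 8.59 degrees, less where a joint would pass 70% of its speed; a pose out of reach is approached as far as the arm can. A call with a number of a shift or a turn outside -1 to 1 is refused whole. A call with a gripper value outside its range is refused whole. The fingers move at their own pace and stop on an object; the grip force is fixed at half the most. Time passes only in rows, so rows that repeat a pose let the fingers close. It gives the time, the measured TCP pose, the force, the opening and the grip force at its end, in the units of the state.
- read_state(): the state, without advancing time (a new reading comes with each control period).
- capture(name): name is "side" or "top"; returns a dict with "color" (420x560x3 uint8, red, green, blue), "mtx" (3x3 intrinsics, pixels), "pose" (4x4, takes a point from camera to world coordinates). Camera axes: x right, y down, z forward; pixel columns grow to the right and rows downward; lengths in m; the calibration is good to about 2 mm. A picture is of the moment at which its call begins. There is no depth.
- hand_in(): hands the job in; it is judged then, once.
The state is a dict: "time_s": time; "joint_positions": joint angles; "qvel": joint speeds; "tau": joint torques, N m; "position": TCP position; "tcp_rot": TCP orientation; "force": force on the tool from outside, world axes, zero at the start; "moment": the same for the moment, N m; "opening": opening from 0.0 (shut) to 1.0 (fully open); "grasp_force": force on a finger pad.
Only numpy, scipy, OpenCV 4.12 (cv2) and the standard library are available. Lean on these libraries where they do the work, as an engineer would, in place of code of your own. Each camera call takes 0.05 s, during which the arm holds its last target. There are 200 camera calls.

TASK

Tidy the bauble painter's bench: put the small pot, the glass jar, the paint tube and the marker each into the wooden holder made for it - the small pot upright in the narrow round well, the glass jar upright in the wide round well, the tube lying flat lengthwise in the low cradle, and the marker lying across both forks of the pen rest with its middle over the middle of the rest. Either end of the tube and marker may point either way; let each sit fully down in its holder, and leave the open tub and the lidded cup standing where they are. (Baubles hang on a rack about 0.4 m above the far part of the bench.)

Things in the scene. Friction and masses are not known exactly. Their poses are not given: they have to be found in the camera images.
- small_pot: small slim lidded paint pot, upright cylinder 34 mm diameter, 59 mm high; origin at the centre of its underside, z up
- glass_jar: squat round glass jar with a screw lid, 52 mm diameter, 64 mm high (lid 49 mm diameter, above 51 mm); origin at the centre of its underside, z up
- paint_tube: aluminium paint tube lying flat, 34 mm wide (x), 90 mm long (y, cap at +y), 22 mm high, 30 g; origin at the centre of its underside, its y axis runs along the tube; pinch it across the width at the middle, where it is about 28 mm across above the table
- marker: slim white capped marker lying down, 12 mm wide (x), 130 mm long (y), 11 mm high, 20 g; origin under the middle of its length on the underside, its y axis runs along it
- narrow_well: the smaller of two round turned wooden holders, for the small pot: outside 60 mm diameter, 18 mm high, open round well 42 mm across with its cork floor 5 mm above the table; fixed to the table; origin at the centre of its underside, z up
- wide_well: the larger of two round turned wooden holders, for the glass jar: outside 78 mm diameter, 18 mm high, open round well 60 mm across with its cork floor 5 mm above the table; fixed; origin at the centre of its underside, z up
- tray_cradle: low rectangular wooden cradle for the paint tube, outside 62 (x) x 114 mm (y), floor 6 mm above the table, walls to 17.5 mm, inside 48 x 102 mm; the middle 52 mm of both long walls is left open for the fingers; fixed; origin at the centre of its underside, y along its length
- fork_rest: wooden pen rest for the marker: base 44 (x) x 124 mm (y), 6 mm thick, with two forked uprights at y = -45 and +45 mm; each fork is a notch 22 mm wide, its floor 14 mm and its prong tops 30 mm above the table; between the uprights it is open above the base; fixed; origin at the centre of its underside, y along its length
- open_tub: bystander: open round tub with plum inside, 64 mm diameter, 42 mm high, loose; origin at the centre of its underside
- lidded_cup: bystander: pink-lidded tapered cup, 70 mm diameter, 62 mm high, loose; origin at the centre of its underside
Not all that is in view belongs to the job. What is shaped like the glass_jar but turquoise is not meant.

How it is judged:
By the outcome, as a careful person would: the job done as asked, in the order asked, and still so for the second after the job is handed in, with the robot touching nothing.
It also fails if it takes over 104 s, if anything falls off the work surface, if the arm or the gripper's body presses on something with over 40 N, if the wrist force passes 120 N, or if a joint passes its speed limit or range.

## Working session

There is one attempt and no reset: what is moved stays moved. The work goes in short steps, Python scripts to look and compute and a tool call to move; the robot and the scene stay as the last step left them, time stands still between calls to the robot, and variables do not carry over. Pictures are saved under pics/ and viewed, at most 14 in all, crops included, and the job is handed in when it is done.

Besides the shell and the picture viewer there is one more tool, called after ">>>" as name([rows], argument=value, ...), one row to a line, values as JSON. step_arm: Moves the arm, as the interface text tells. Scaled input: -1 to 1 covers 0.25 m each way for a shift and 180 degrees each way for a turn. Its arguments: {"type":"object","properties":{"targets":{"type":"array","items":{"type":"array","items":{"type":"number"}}}},"required":["targets"]}

```bash
mkdir -p pics; ls; python3 - <<'E'
from rig import *
import cv2
s=read_state(); print(s['time_s'],s['position'],s['tcp_rot'],s['opening'])
for n in('top','side'):
    c=capture(n); cv2.imwrite(f'pics/{n}0.png',cv2.resize(c['color'][:,:,::-1],(800,600),interpolation=cv2.INTER_CUBIC)); print(n,c['mtx'],c['pose'])
    cv2.imwrite(f'raw_{n}0.png',c['color'][:,:,::-1])
E
```

```text
pics
0.0 [0.2434271  0.57487348 0.22957832] [[-9.20748161e-01  3.90155649e-01 -1.18080383e-03]
 [ 3.90157246e-01  9.20746482e-01 -1.79976946e-03]
 [ 3.85030752e-04 -2.11783360e-03 -9.99997683e-01]] 1.0017904509279758
top [[444.59579878   0.         287.08329294]
 [  0.         444.59579878 218.44545462]
 [  0.           0.           1.        ]] [[-0.45115993 -0.83768525  0.30779561  0.09826802]
 [-0.8924203   0.42100099 -0.1623089   0.15698118]
 [ 0.00638151 -0.34791033 -0.9375061   1.11475502]
 [ 0.          0.          0.          1.        ]]
side [[415.89200894   0.         275.96370282]
 [  0.         415.89200894 212.63442568]
 [  0.           0.           1.        ]] [[ 0.91655951 -0.24052562  0.31947785  0.10832156]
 [-0.39935281 -0.59224249  0.69983296 -0.81249591]
 [ 0.0208806  -0.76902293 -0.63888006  0.74209851]
 [ 0.          0.          0.          1.        ]]
```

View pics/top0.png

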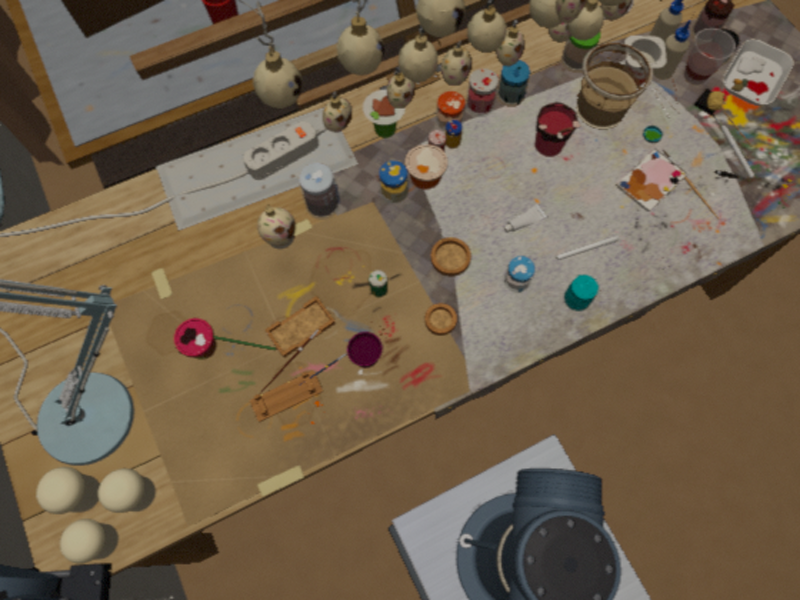

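View pics/side0.png

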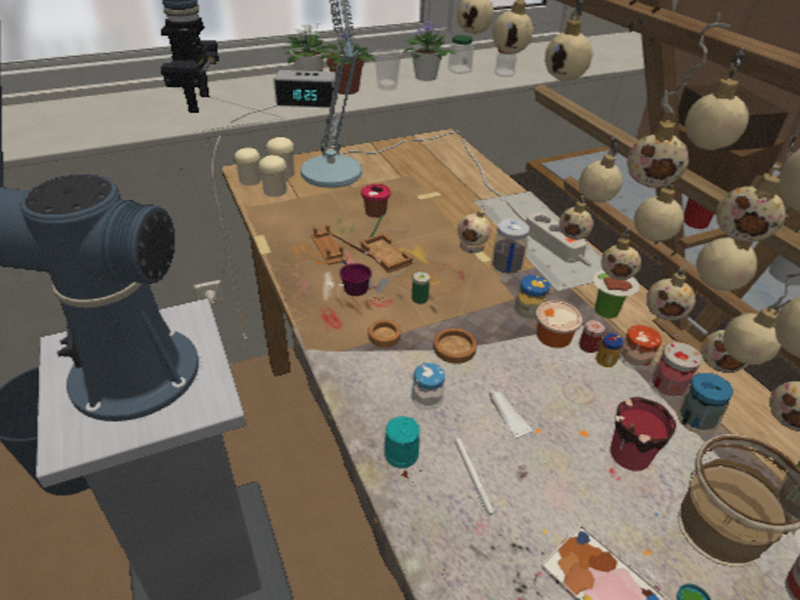

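The top picture (800x600) shows the small pot at (378,283), jar (520,270), tube (525,218), marker (588,248), narrow well (441,319), wide well (450,256), cradle (301,327), fork rest (286,397), tub (364,349) and cup (194,338). The side view agrees with this. I'll zoom in to get exact pixels.

```bash
cat > h.py <<'E'
import cv2, numpy as np
def crop(src,x0,y0,w,h,k,out,grid=10):
    im=cv2.resize(src[y0:y0+h,x0:x0+w],None,fx=k,fy=k,interpolation=cv2.INTER_CUBIC)
    for x in range(-(-x0//grid)*grid,x0+w,grid):
        X=int((x+.5-x0)*k); cv2.line(im,(X,0),(X,5),(0,255,255),1); cv2.putText(im,str(x),(X-10,16),0,.35,(0,255,255),1)
    for y in range(-(-y0//grid)*grid,y0+h,grid):
        Y=int((y+.5-y0)*k); cv2.line(im,(0,Y),(5,Y),(0,255,255),1); cv2.putText(im,str(y),(8,Y+4),0,.35,(0,255,255),1)
    cv2.imwrite(out,im)
def w(c,u,v,z):
    d=c['pose'][:3,:3]@np.linalg.solve(c['mtx'],[u,v,1.]); o=c['pose'][:3,3]
    return o+d*(z-o[2])/d[2]
def px(c,P):
    p=c['mtx']@(c['pose'][:3,:3].T@(np.asarray(P,float)-c['pose'][:3,3])); return p[:2]/p[2]
E
python3 - <<'E'
import cv2
from h import *
t=cv2.imread('raw_top0.png'); s=cv2.imread('raw_side0.png')
crop(t,165,185,125,110,5.4,'pics/tA.png'); crop(t,285,135,155,85,5.1,'pics/tB.png')
crop(s,205,130,110,80,7,'pics/sA.png');crop(s,245,210,135,155,3.8,'pics/sB.png')
E
```

```text
(no output)
```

View pics/tA.png

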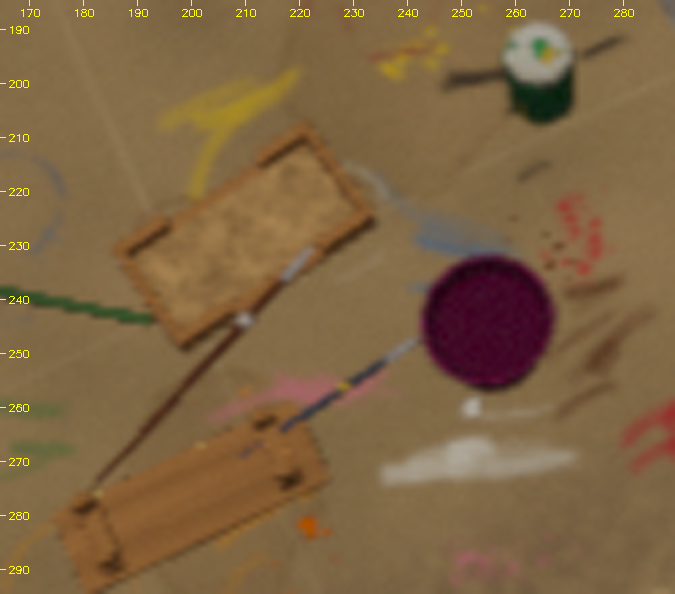

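View pics/tB.png

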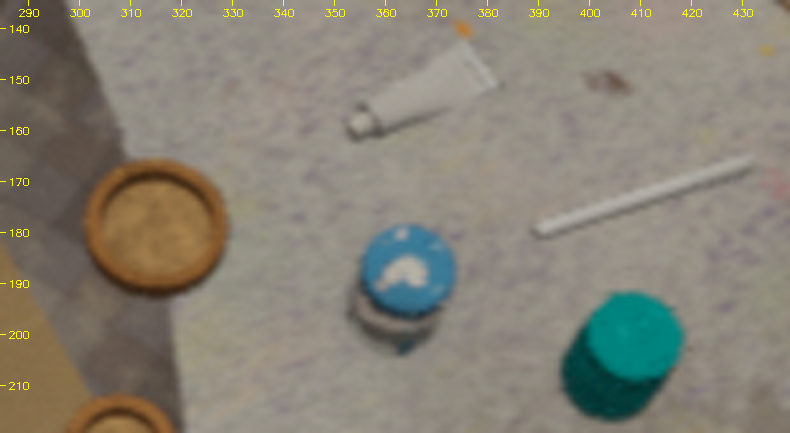

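View pics/sA.png

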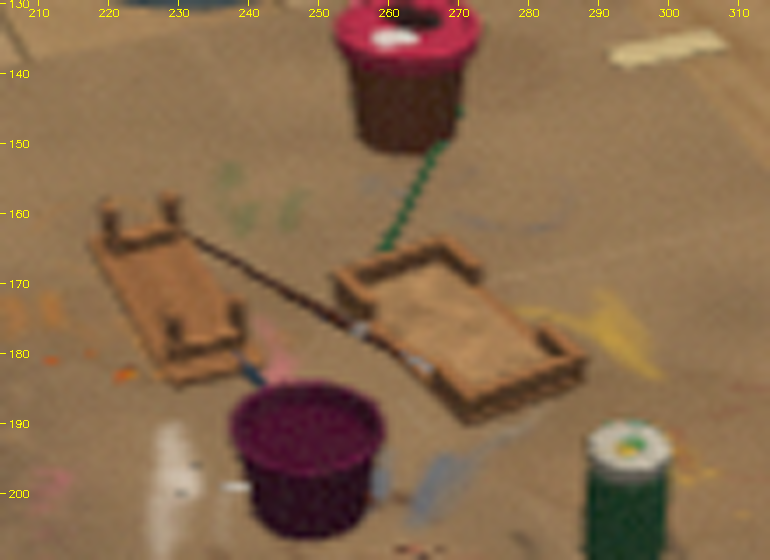

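View pics/sB.png

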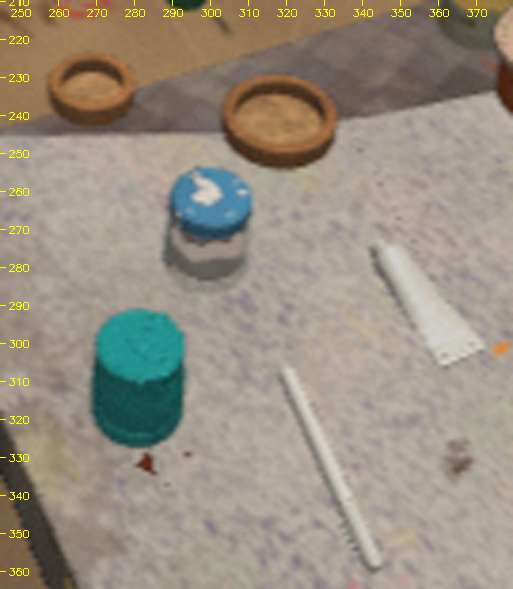

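The crops give edges good to about a pixel. Next I'll turn them into positions and cross-check the two cameras.

```bash
python3 - <<'E'
import cv2
from h import *
from rig import *
t=capture('top'); s=capture('side')
f=lambda c,L,z:np.array([w(c,u,v,z) for u,v in L])
def P(n,c,L,z):
    p=f(c,L,z); print(n,np.round(p[:,:2].mean(0),4),end=' ')
    if len(L)==4:
        p=p[:,:2]; print('sides',np.round([np.linalg.norm(p[i]-p[(i+1)%4]) for i in range(4)],4),'ang',np.round([np.degrees(np.arctan2(*(p[b]-p[a])[::-1])) for a,b in((3,0),(2,1))],1))
    elif len(L)==2: d=p[1]-p[0]; print('len',np.linalg.norm(d).round(4),'ang',np.degrees(np.arctan2(d[1],d[0])).round(1))
    else: print()
P('pot t',t,[(264,194.5)],.059); P('pot s',s,[(294.3,193.3)],.059)
P('jar t',t,[(364.5,187.7)],.064); P('jar s',s,[(300,262)],.064)
P('wide t',t,[(315.3,178.5)],.018); P('wide s',s,[(318.3,239)],.018)
P('narrow t',t,[(308.2,222.8)],.018); P('narrow s',s,[(269,232)],.018)
P('cradle t',t,[(222,207),(234.5,225),(199,249),(186.5,230)],.0175)
P('cradle s',s,[(271.5,187.5),(288,180.5),(257.5,164),(242,169)],.0175)
P('tube t',t,[(379,146.5),(354.5,158.5)],.010); P('tube s',s,[(366,302),(345,275)],.010)
P('mark t',t,[(389.5,180),(432,165.5)],.0055); P('mark s',s,[(320,307),(344.5,359)],.0055)
P('fork t',t,[(213.5,262),(218.5,273),(185,289.5),(180,278.5)],.03)
P('fork s',s,[(228.5,172.5),(238,170),(228.3,157.5),(219.3,158.5)],.03)
P('tub t',t,[(255,244)],.042);P('tub s',s,[(248,190.5)],.042)
P('turq t',t,[(409,200)],.064)
P('cup t',t,[(135.5,236)],.062)
E
```

```text
pot t [ 0.5306 -0.0023] 
pot s [ 0.5292 -0.0074] 
jar t [ 0.429  -0.2425] 
jar s [ 0.4282 -0.2484] 
wide t [ 0.5274 -0.1539] 
wide s [ 0.5282 -0.1559] 
narrow t [ 0.4226 -0.0769] 
narrow s [ 0.4225 -0.0842] 
cradle t [0.5255 0.1567] sides [0.0617 0.1099 0.0628 0.1101] ang [-80.8 -80.2]
cradle s [0.5099 0.1597] sides [0.0617 0.1289 0.0558 0.1323] ang [-69.1 -66.2]
tube t [ 0.5368 -0.3236] len 0.0809 ang 91.4
tube s [ 0.5341 -0.3244] len 0.0862 ang 91.4
mark t [ 0.429  -0.4028] len 0.1304 ang -96.6
mark s [ 0.4295 -0.402 ] len 0.13 ang -96.6
fork t [0.417 0.232] sides [0.0314 0.09   0.031  0.0908] ang [-89.1 -89.4]
fork s [0.4211 0.2372] sides [0.0311 0.0783 0.0286 0.0852] ang [-88.7 -86.5]
tub t [0.4255 0.0744] 
tub s [0.4245 0.0732] 
turq t [ 0.3478 -0.3271] 
cup t [0.5715 0.3321]
```

```bash
cat > ov.py <<'E'
from h import *
def circ(x,y,r,z):
    a=np.linspace(0,2*np.pi,40); return np.c_[x+r*np.cos(a),y+r*np.sin(a),0*a+z]
def rect(x,y,dx,dy,th,z,oy=0):
    q=np.array([(-1,-1),(1,-1),(1,1),(-1,1),(-1,-1)])*[dx/2,dy/2]+[0,oy]; a=np.radians(th); R=np.array([[np.cos(a),-np.sin(a)],[np.sin(a),np.cos(a)]])
    return np.c_[q@R.T+[x,y],np.full(5,z)]
E
python3 - <<'E'
from ov import *
from rig import *
S=[circ(.5302,-.004,.017,.059),circ(.5302,-.004,.017,0),circ(.4287,-.2435,.0245,.064),circ(.4287,-.2435,.026,0),
circ(.5278,-.154,.039,.018),circ(.5278,-.154,.030,.018),circ(.423,-.078,.03,.018),circ(.423,-.078,.021,.018),
rect(.525,.157,.062,.114,9.5,.0175),rect(.525,.157,.062,.114,9.5,0),rect(.418,.233,.044,.124,1,.006),
rect(.418,.233,.033,.004,1,.03,45/1000),rect(.418,.233,.033,.004,1,.03,-.045),
rect(.5365,-.3238,.034,.09,1.4,0),rect(.429,-.4025,.012,.13,-6.6,.005)]
for n,B in(('top',((165,185,110,110,3.6),(285,135,155,100,3.6))),('side',((205,130,110,110,3.6),(245,210,135,155,2.9)))):
    c=capture(n); im=c['color'][:,:,::-1]; o=[]
    for x0,y0,ww,hh,k in B:
        v=cv2.resize(im[y0:y0+hh,x0:x0+ww],None,fx=k,fy=k,interpolation=cv2.INTER_CUBIC)
        for p in S:
            q=np.array([(px(c,a)-[x0,y0]+.5)*k for a in p]); cv2.polylines(v,[np.int32(q*8)],False,(0,0,255) if n=='top' else (0,255,255),1,cv2.LINE_AA,3)
        o.append(v)
    H=max(v.shape[0] for v in o); o=[cv2.copyMakeBorder(v,0,H-v.shape[0],0,0,0) for v in o]
    m=np.hstack(o)[:, :]; m=m if m.shape[1]<=800 else cv2.resize(m,(800,int(H*800/m.shape[1]))); cv2.imwrite(f'pics/ov_{n}.png',m)
E
```

```text
(no output)
```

View pics/ov_top.png

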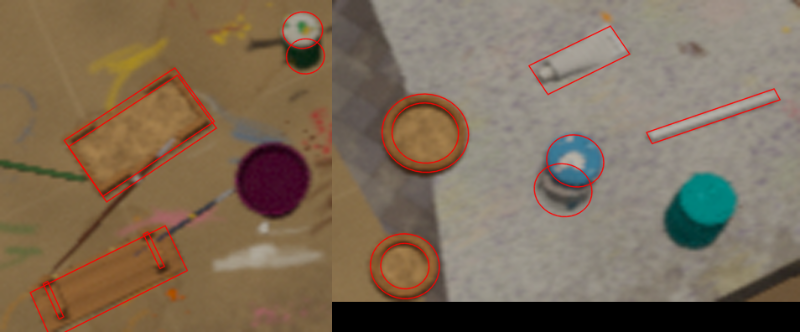

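View pics/ov_side.png

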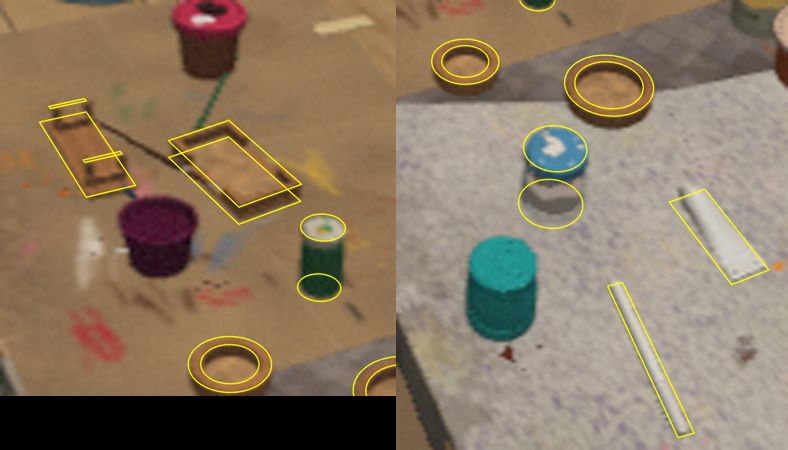

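Both overlays sit on the objects to within about 2 mm. I'll start moving with a swing in towards the pot, staying clear of the lamp.

>>> step_arm([
  [1,0.2,-0.4,0,-0.1],
  [1,0.464,-0.96,0,-0.2],
  [1,0.464,-0.96,0,-0.37],
  [1,0.464,-0.96,0,-0.37],
  [1,0.464,-0.96,0,-0.37],
  [1,0.464,-0.96,0,-0.37],
  [1,0.464,-0.96,0,-0.37],
  [1,0.464,-0.96,0,-0.37],
  [1,0.464,-0.96,0,-0.37],
])

```text
time_s: 1.2
position: [0.3601, 0.3352, 0.2307]
tcp_rot: [[-0.007, 1.0, 0.0], [1.0, 0.007, 0.0], [0.0, 0.0, -1.0]]
force: [-0.3, -0.6, -0.3]
opening: 0.999
grasp_force: 0.0
```

```bash
python3 - <<'E'
from h import *
from rig import *
t=capture('top'); s=capture('side')
for n,u,v,z in(('redpot',555,118,.08),('peach',426,160,.05),('blueyel',393,170,.05),('mason',318,180,.09),('lampbase',85,417,.01),('bauble',277,222,.05)):
    print(n,w(t,u/1.4286,v/1.4286,z).round(3))
E
```

```text
redpot [ 0.673 -0.46   0.08 ]
peach [ 0.718 -0.199  0.05 ]
blueyel [ 0.726 -0.131  0.05 ]
mason [0.746 0.015 0.09 ]
lampbase [0.541 0.56  0.01 ]
bauble [0.722 0.115 0.05 ]
```

>>> step_arm([
  [0.4,0.68,-0.96,0,0],
  [0.4,0.68,-0.96,0,0],
  [0.4,0.68,-0.96,0,0],
  [0.4,0.68,-0.96,0,0],
  [0.4,0.68,-0.96,0,0],
  [0.4,0.68,-0.96,0,0],
  [0.4,0.68,-0.96,0,0],
  [0.4,0.68,-0.96,0,0],
])

```text
time_s: 2.1
position: [0.5299, 0.0949, 0.2302]
tcp_rot: [[-0.007, 1.0, -0.001], [1.0, 0.007, 0.0], [0.0, -0.001, -1.0]]
force: [-1.3, 0.6, -0.2]
opening: 0.699
grasp_force: 0.0
```

>>> step_arm([
  [0.4,0,-0.396,0,0],
  [0.4,0,-0.396,-0.2,0],
  [0.4,0,-0.396,-0.4,0],
  [0.4,0,-0.396,-0.5,0],
  [0.4,0,-0.396,-0.5,0],
  [0.4,0,-0.396,-0.5,0],
])

```text
time_s: 2.7
position: [0.5291, -0.002, 0.1057]
tcp_rot: [[-0.01, 1.0, -0.002], [1.0, 0.01, 0.001], [0.001, -0.002, -1.0]]
force: [0.3, -0.6, 0.2]
opening: 0.697
grasp_force: 0.0
```

```bash
python3 - <<'E'
from ov import *
from rig import *
st=read_state(); print(st['position'],st['opening'])
o=[]
for n in('top','side'):
    c=capture(n); u,v=np.int32(px(c,(.53,-.004,.06))); im=c['color'][v-60:v+60,u-60:u+60,::-1]; o.append(cv2.resize(im,(400,400),interpolation=cv2.INTER_CUBIC))
cv2.imwrite('pics/g1.png',np.hstack(o))
E
```

```text
[ 0.52905676 -0.00200857  0.10565277] 0.6967266816606194
```

View pics/g1.png

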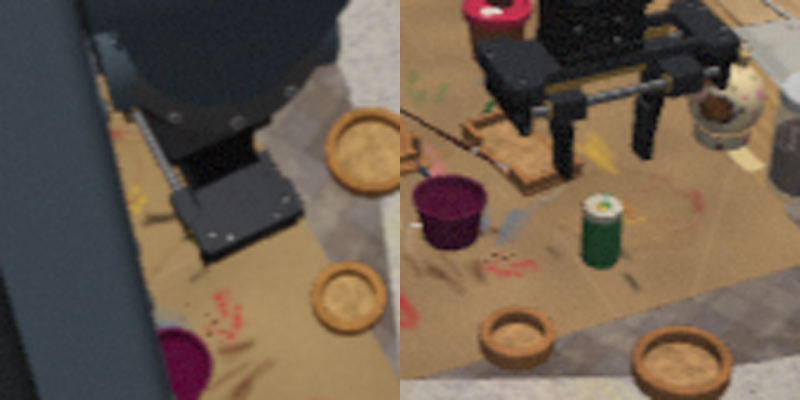

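The side view shows the jaws centred over the pot at (600,230), about to straddle it. I'll descend and grip.

>>> step_arm([
  [0.4,0,-0.005,-0.15,0],
  [0.4,0,-0.005,-0.308,0],
  [0.4,0,-0.005,-0.308,0],
  [0.4,0,-0.005,-0.308,0],
  [-1,0,-0.005,-0.308,0],
  [-1,0,-0.005,-0.308,0],
  [-1,0,-0.005,-0.308,0],
  [-1,0,-0.005,-0.308,0],
  [-1,0,-0.005,-0.308,0],
  [-1,0,-0.005,-0.308,0],
  [-1,0,-0.005,-0.308,0],
  [-1,0,-0.005,-0.308,0],
])

```text
time_s: 4.0
position: [0.5305, -0.0049, 0.0295]
tcp_rot: [[-0.008, 1.0, 0.002], [1.0, 0.008, -0.0], [-0.0, 0.002, -1.0]]
force: [-0.9, 0.5, 6.9]
opening: 0.391
grasp_force: 30.0
```

>>> step_arm([
  [-1,0,0,0.08,0],
  [-1,0,0,0.24,0],
  [-1,-0.1,-0.07,0.24,0],
  [-1,-0.2,-0.14,0.24,0],
  [-1,-0.3,-0.21,0.24,0],
  [-1,-0.38,-0.26,0.24,0],
  [-1,-0.428,-0.291,0.22,0],
  [-1,-0.428,-0.291,0.2,0],
  [-1,-0.428,-0.291,0.16,0],
  [-1,-0.428,-0.291,0.16,0],
])

```text
time_s: 5.0
position: [0.4232, -0.0773, 0.0674]
tcp_rot: [[-0.008, 1.0, -0.001], [1.0, 0.008, 0.001], [0.001, -0.001, -1.0]]
force: [-0.6, 0.2, -0.1]
opening: 0.387
grasp_force: 30.0
```

```bash
python3 - <<'E'
from ov import *
from rig import *
st=read_state(); p=st['position'];print(p,st['opening'],st['force'])
o=[]
for n in('top','side'):
    c=capture(n); im=c['color'][:,:,::-1].copy(); k=4; u,v=np.int32(px(c,(.423,-.078,.03))); 
    im=cv2.resize(im[v-50:v+50,u-50:u+50],None,fx=k,fy=k,interpolation=cv2.INTER_CUBIC)
    for S in(circ(.423,-.078,.021,.018),circ(.423,-.078,.03,.018),circ(p[0],p[1],.017,p[2]-.029)):
        q=np.array([(px(c,a)-[u-50,v-50]+.5)*k for a in S]); cv2.polylines(im,[np.int32(q)],False,(0,255,255),1)
    o.append(im)
cv2.imwrite('pics/g2.png',np.hstack(o))
E
```

```text
[ 0.42322759 -0.07727338  0.0674362 ] 0.3872288172735594 [-0.55935381  0.20625569 -0.12994254]
```

View pics/g2.png

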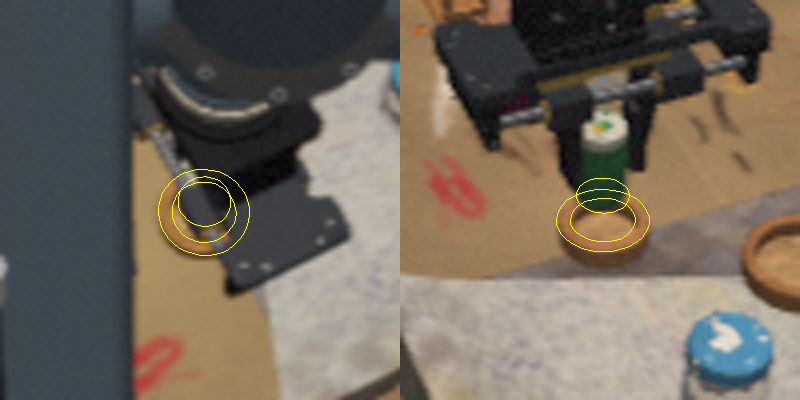

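The side view shows the pot's underside at (604,210), directly over the well at (603,221), within about 1 mm. I'll lower it and release.

>>> step_arm([
  [-1,-0.003,0,-0.05,0],
  [-1,-0.003,0,-0.1,0],
  [-1,-0.003,0,-0.13,0],
  [-1,-0.003,0,-0.136,0],
  [-1,-0.003,0,-0.136,0],
])

```text
time_s: 5.6
position: [0.425, -0.0794, 0.0358]
tcp_rot: [[-0.01, 1.0, 0.006], [1.0, 0.01, -0.004], [-0.004, 0.006, -1.0]]
force: [-1.3, -6.8, 11.9]
opening: 0.391
grasp_force: 30.1
```

>>> step_arm([
  [-0.1,-0.0,0,0,0],
  [0.1,0,0,0,0],
  [0.1,0,0,0,0],
  [0.1,0,0,0,0],
  [0.1,0,0,0.2,0],
  [0.1,0,0,0.4,0],
  [0.3,0,0,0.4,0],
  [0.3,0,-0.3,0.4,0],
  [0.3,0,-0.664,0.4,0],
  [0.3,0,-0.664,0.4,0],
  [0.3,0,-0.664,0.4,0],
  [0.3,0,-0.664,0.4,0],
])

```text
time_s: 6.8
position: [0.4221, -0.2458, 0.134]
tcp_rot: [[-0.004, 1.0, 0.0], [1.0, 0.004, -0.0], [-0.0, 0.0, -1.0]]
force: [-0.9, 1.4, -0.8]
opening: 0.652
grasp_force: 0.0
```

```bash
python3 - <<'E'
from ov import *
from rig import *
st=read_state(); p=st['position'];print(p,st['opening'],st['force'])
o=[]
for n,C in(('side',(.423,-.078,.03)),('side',(.429,-.243,.06))):
    c=capture(n); im=c['color'][:,:,::-1].copy(); k=4; u,v=np.int32(px(c,C))
    im=cv2.resize(im[v-50:v+50,u-50:u+50],None,fx=k,fy=k,interpolation=cv2.INTER_CUBIC)
    for S in (circ(.423,-.078,.017,.064),circ(p[0],p[1],.0245,.064)):
        q=np.array([(px(c,a)-[u-50,v-50]+.5)*k for a in S]); cv2.polylines(im,[np.int32(q)],False,(0,255,255),1)
    o.append(im)
cv2.imwrite('pics/g3.png',np.hstack(o))
E
```

```text
[ 0.42211576 -0.24578066  0.13395121] 0.6518325024568783 [-0.90390326  1.38736508 -0.81287945]
```

View pics/g3.png

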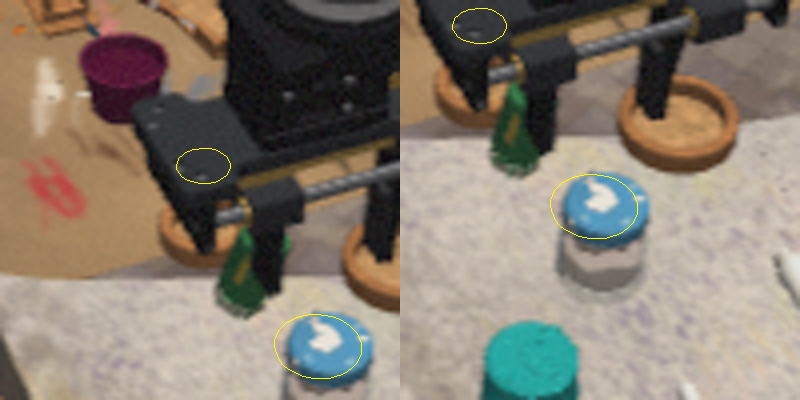

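The pot did not end up in the well. It now looks tilted at left panel (240,270), in front of the finger. I'll lift the arm clear and take a proper look.

>>> step_arm([
  [0.3,0,0,0.2,0],
  [0.3,0,0,0.4,0],
  [0.3,0.1,-0.2,0.4,0],
  [0.3,0.3,-0.4,0.4,0],
  [0.3,0.48,-0.6,0.4,0],
  [0.3,0.48,-0.6,0.4,0],
  [0.3,0.48,-0.6,0.4,0],
  [0.3,0.48,-0.6,0.4,0],
])

```text
time_s: 7.7
position: [0.542, -0.3908, 0.2328]
tcp_rot: [[-0.01, 1.0, -0.003], [1.0, 0.01, 0.004], [0.004, -0.003, -1.0]]
force: [-1.1, 0.6, -1.3]
opening: 0.649
grasp_force: 0.0
```

```bash
python3 - <<'E'
from ov import *
from rig import *
st=read_state(); p=st['position'];print(p,st['time_s'])
o=[]
for n in('top','side'):
    c=capture(n); im=c['color'][:,:,::-1].copy(); cv2.imwrite(f'raw_{n}1.png',im); k=4; u,v=np.int32(px(c,(.423,-.14,.03)))
    im=cv2.resize(im[v-60:v+60,u-50:u+50],None,fx=k,fy=k,interpolation=cv2.INTER_CUBIC)
    print(n,u-50,v-60)
    o.append(im)
cv2.imwrite('pics/g4.png',np.hstack(o))
E
```

```text
[ 0.54199603 -0.39078153  0.23277376] 7.7
top 279 150
side 227 182
```

View pics/g4.png

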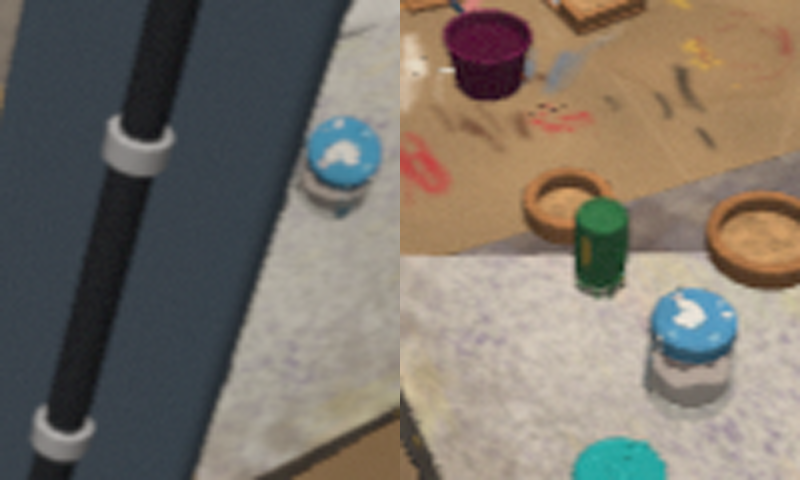

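The side view shows the pot standing upside down next to the narrow well: green base at panel (603,215), white lid at the foot (600,285). I probably lifted before the fingers had fully let go. I'll work out its position and fix that.

```bash
python3 - <<'E'
from h import *
from rig import *
c=capture('side'); im=c['color']; s=im[210:265,255:300].astype(int)
hsv=cv2.cvtColor(im,cv2.COLOR_RGB2HSV)
m=((hsv[...,0]>50)&(hsv[...,0]<85)&(hsv[...,1]>120)).astype(np.uint8); m[:225]=0; m[262:]=0; m[:,:262]=0; m[:,292:]=0
ys,xs=np.nonzero(m); print(xs.min(),xs.max(),ys.min(),ys.max())
for y in range(ys.min(),ys.max()+1): r=xs[ys==y]; print(y,r.min(),r.max(),end='; ')
print()
a=w(c,277.3,236,.059);b=w(c,277,253.5,0.);print(a,b)
for P in((a+b)/2,a,b):
    p=P.copy(); A=np.linspace(0,6.28,60)
    for z in(.059,.008,0): q=np.array([px(c,(p[0]+.017*np.cos(t),p[1]+.017*np.sin(t),z)) for t in A]); print(z,q.min(0).round(1),q.max(0).round(1))
E
```

```text
271 283 232 252
232 276 277; 233 274 280; 234 273 282; 235 272 282; 236 271 282; 237 271 283; 238 272 282; 239 271 280; 240 271 280; 241 277 282; 242 277 282; 243 276 282; 244 277 282; 245 275 281; 246 281 282; 247 275 282; 248 275 282; 249 271 281; 250 273 278; 251 277 281; 252 273 276; 
[ 0.41772059 -0.14616548  0.059     ] [ 4.18011452e-01 -1.47005766e-01  1.11022302e-16]
0.059 [270.4 231.3] [284.5 241. ]
0.008 [270.1 246.3] [283.8 256. ]
0 [270.1 248.6] [283.7 258.3]
0.059 [270.2 231.2] [284.4 240.9]
0.008 [270.  246.2] [283.7 255.9]
0 [270.  248.5] [283.6 258.2]
0.059 [270.5 231.4] [284.6 241.1]
0.008 [270.2 246.4] [283.9 256.1]
0 [270.2 248.7] [283.8 258.4]
```

>>> step_arm([
  [0.3,-0.1,0.2,0,0],
  [0.3,-0.25,0.5,-0.1,0],
  [0.3,-0.4,0.8,-0.2,0],
  [0.3,-0.497,0.992,-0.3,0],
  [0.3,-0.497,0.992,-0.42,0],
  [0.3,-0.497,0.992,-0.42,0],
  [0.3,-0.497,0.992,-0.42,0],
  [0.3,-0.497,0.992,-0.42,0],
])

```text
time_s: 8.65
position: [0.416, -0.1433, 0.1295]
tcp_rot: [[-0.01, 1.0, -0.002], [1.0, 0.01, 0.001], [0.001, -0.002, -1.0]]
force: [0.7, -0.5, 0.5]
opening: 0.65
grasp_force: 0.0
```

```bash
python3 - <<'E'
from h import *
from rig import *
st=read_state(); p=st['position'];print(p)
# finger gap vs pot in side view: dark pixel columns at rows around tips
c=capture('side')
L=px(c,(p[0]-.028,p[1],p[2]-.008)); R=px(c,(p[0]+.028,p[1],p[2]-.008)); T=px(c,(p[0],p[1],.059)); print(L,R,T)
hsv=cv2.cvtColor(c['color'],cv2.COLOR_RGB2HSV)
m=((hsv[...,0]>50)&(hsv[...,0]<85)&(hsv[...,1]>120)); m[:225]=0;m[262:]=0;m[:,:262]=0;m[:,292:]=0
ys,xs=np.nonzero(m); print(xs.min(),xs.max(),ys.min(),ys.max())
v=int(L[1])
for r in(v-6,v-3,v,v+3): print(r,(c['color'][r,245:310].max(1)<45).astype(int).tolist().__str__().replace(', ',''))
E
```

```text
[ 0.41595602 -0.14327367  0.1295339 ]
[265.54101038 218.57427635] [287.69353851 212.70197596] [276.14862209 235.43184911]
271 283 232 252
212 [00000000000000001111100000000000000000000001111100000000000000000]
215 [00000000000000001111100000000000000000000000000000000000000000000]
218 [00000000000000000111100000000000000000000000000000000000000000000]
221 [00000000000000000001100000000000000000000000000000000000000000000]
```

The fingers straddle the inverted pot, so I'll grip it near its base end.

>>> step_arm([
  [0.3,0,0,-0.12,0],
  [0.3,0,0,-0.22,0],
  [0.3,0,0,-0.3,0],
  [0.3,0,0,-0.324,0],
  [0.3,0,0,-0.324,0],
  [-1,0,0,-0.324,0],
  [-1,0,0,-0.324,0],
  [-1,0,0,-0.324,0],
  [-1,0,0,-0.324,0],
  [-1,0,0,-0.324,0],
  [-1,0,0,-0.324,0],
  [-1,0,0,-0.324,0],
  [-1,0,0,-0.324,0],
])

```text
time_s: 10.0
position: [0.4183, -0.1458, 0.049]
tcp_rot: [[-0.008, 1.0, 0.001], [1.0, 0.008, -0.001], [-0.001, 0.001, -1.0]]
force: [0.1, -0.3, 5.5]
opening: 0.382
grasp_force: 29.9
```

>>> step_arm([
  [-1,0,0,0.08,0],
  [-1,0,0,0.2,0],
  [-1,0.1,0,0.2,0],
  [-1,0.2,-0.02,0.2,0],
  [-1,0.3,-0.04,0.2,0],
  [-1,0.4,-0.05,0.2,0],
  [-1,0.44,-0.056,0.2,0],
  [-1,0.44,-0.056,0.18,0],
  [-1,0.44,-0.056,0.18,0],
])

```text
time_s: 10.9
position: [0.5256, -0.1585, 0.0923]
tcp_rot: [[-0.008, 1.0, -0.004], [1.0, 0.008, 0.002], [0.002, -0.004, -1.0]]
force: [-0.2, 0.6, -1.0]
opening: 0.386
grasp_force: 29.9
```

```bash
python3 - <<'E'
from h import *
from rig import *
st=read_state(); p=st['position'];print(p,st['opening'])
c=capture('side'); hsv=cv2.cvtColor(c['color'],cv2.COLOR_RGB2HSV)
u,v=np.int32(px(c,p)); m=((hsv[...,0]>50)&(hsv[...,0]<85)&(hsv[...,1]>120)); k=np.zeros_like(m); k[v-20:v+40,u-25:u+25]=1; m&=k
ys,xs=np.nonzero(m); print(u,v,xs.min(),xs.max(),ys.min(),ys.max())
for z in(.01,-.049): print(px(c,p+[0,0,z]))
# overlay-free: jar lid blob too
b=((hsv[...,0]>95)&(hsv[...,0]<112)&(hsv[...,1]>120)); b[:240]=0;b[285:]=0;b[:,:280]=0;b[:,325:]=0
ys,xs=np.nonzero(b); print('jar',xs.mean(),ys.mean(),xs.min(),xs.max())
E
```

```text
[ 0.52557715 -0.15853406  0.09234936] 0.38555057095804196
320 217 313 326 211 232
[320.86052627 214.43043232]
[318.73528037 232.55514266]
jar 300.2083333333333 264.1770833333333 290 310
```

>>> step_arm([
  [-1,0,0,-0.1,0],
  [-1,0,0,-0.152,0],
  [-1,0,0,-0.152,0],
  [-1,0,-0.028,-0.152,0],
  [-1,0,-0.05,-0.146,0],
  [-1,0,-0.072,-0.144,0],
  [-1,0,-0.092,-0.142,0],
  [-1,0,-0.112,-0.144,0],
  [-1,0,-0.132,-0.148,0],
  [-1,0,-0.152,-0.156,0],
  [-1,0,-0.171,-0.166,0],
  [-1,0,-0.19,-0.176,0],
  [-1,0,-0.205,-0.19,0],
  [-1,0,-0.22,-0.204,0],
  [-1,0,-0.232,-0.218,0],
  [-1,0,-0.244,-0.232,0],
  [-1,0,-0.244,-0.232,0],
])

```text
time_s: 12.65
position: [0.5278, -0.2212, 0.035]
tcp_rot: [[-0.007, 1.0, -0.0], [1.0, 0.007, -0.0], [-0.0, -0.0, -1.0]]
force: [-0.3, -0.7, 2.2]
opening: 0.372
grasp_force: 30.0
```

```bash
cat > look.py <<'E'
import sys
from h import *
from rig import *
st=read_state(); p=st['position'];print(p,st['opening'],st['force'])
o=[]
for n in('side','top'):
    c=capture(n); im=c['color'][:,:,::-1]; u,v=np.int32(px(c,p)); k=4
    u=min(max(u,50),510); v=min(max(v,50),370)
    print(n,u-50,v-50)
    o.append(cv2.resize(im[v-50:v+50,u-50:u+50],None,fx=k,fy=k,interpolation=cv2.INTER_CUBIC))
cv2.imwrite(sys.argv[1],np.hstack(o))
E
python3 look.py pics/g5.png
```

```text
[ 0.52783559 -0.22120991  0.03497888] 0.37180793203488555 [-0.3416186  -0.66747747  2.16432081]
side 281 201
top 287 115
```

View pics/g5.png

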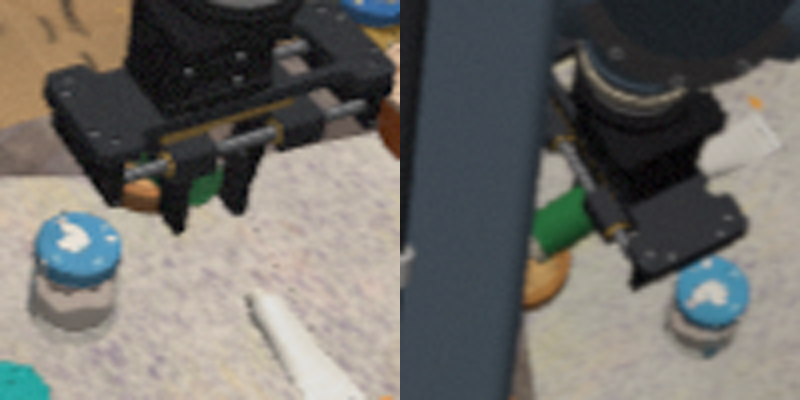

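It worked: the top panel shows the pot horizontal at (565,220), lid over the well rim at (540,245), base in the jaws. Next I'll press down over the rim to swing the base under, then stand the pot on the table.

>>> step_arm([
  [-1,0,0.001,-0.02,0],
  [-1,0,0.002,-0.038,0],
  [-1,0,0.009,-0.048,0],
  [-1,0,0.016,-0.057,0],
  [-1,0,0.022,-0.063,0],
  [-1,0,0.027,-0.068,0],
  [-1,0,0.034,-0.07,0],
  [-1,0,0.034,-0.07,0],
])

```text
time_s: 13.55
position: [0.5301, -0.2146, 0.0194]
tcp_rot: [[-0.008, 1.0, 0.005], [1.0, 0.008, -0.005], [-0.005, 0.005, -1.0]]
force: [-0.1, -5.4, 9.6]
opening: 0.366
grasp_force: 29.9
```

```bash
cat > g.py <<'E'
from h import *
from rig import *
st=read_state(); p=st['position'];print(p,st['opening'],st['force'],st['time_s'])
for n in('side','top'):
    c=capture(n); hsv=cv2.cvtColor(c['color'],cv2.COLOR_RGB2HSV)
    u,v=np.int32(px(c,p)); m=((hsv[...,0]>50)&(hsv[...,0]<85)&(hsv[...,1]>100)); k=np.zeros_like(m); k[v-40:v+40,u-40:u+40]=1; m&=k
    ys,xs=np.nonzero(m); print(n,(u,v),len(xs),xs.min(),xs.max(),ys.min(),ys.max())
    w_=(hsv[...,1]<70)&(hsv[...,2]>120)
E
python3 g.py
```

```text
[ 0.53011173 -0.21457614  0.01939486] 0.36569242497345184 [-0.1002864  -5.41085546  9.63355947] 13.55
side (np.int32(330), np.int32(253)) 20 323 340 223 256
top (np.int32(334), np.int32(168)) 115 319 348 154 176
```

>>> step_arm([
  [-1,0,-0.005,-0.005,0],
  [-1,0,-0.01,-0.009,0],
  [-1,0,-0.022,-0.016,0],
  [-1,0,-0.034,-0.022,0],
  [-1,0,-0.043,-0.027,0],
  [-1,0,-0.052,-0.032,0],
  [-1,0,-0.052,-0.032,0],
])

```text
time_s: 14.35
position: [0.5274, -0.2255, 0.0096]
tcp_rot: [[-0.008, 1.0, -0.001], [1.0, 0.008, -0.0], [-0.0, -0.001, -1.0]]
force: [-1.5, -1.8, 3.0]
opening: 0.356
grasp_force: 29.9
```

```bash
python3 look.py pics/g6.png; python3 - <<'E'
E
```

```text
[ 0.52735037 -0.2254776   0.00957203] 0.35589710521277884 [-1.45540046 -1.76997295  3.01918444]
side 281 209
top 287 119
```

View pics/g6.png

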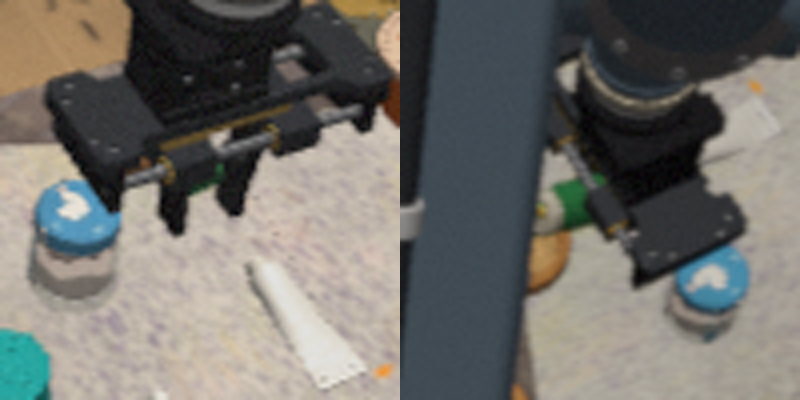

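The top panel shows the lid's white face at (550,210) with the green body leading into the jaws at (585,200), so the pot has turned lid-up but is still leaning. My picture allowance is used up, so from here I'll measure with numbers only.

```bash
cat > cm.py <<'E'
from h import *
from rig import *
def cmap(c,x0,x1,y0,y1):
    I=c['color']; hsv=cv2.cvtColor(I,cv2.COLOR_RGB2HSV)
    print('x0',x0)
    for y in range(y0,y1):
        r=''
        for x in range(x0,x1):
            h,s,v=map(int,hsv[y,x])
            r+='#' if v<60 and s<120 and not(45<h<90 and s>90) else 'G' if 45<h<90 and s>90 else 'O' if h<22 and s>100 and v>70 else 'B' if 95<h<112 and s>110 else 'T' if 80<=h<=95 and s>120 else 'W' if v>190 and s<60 else '-' if s<60 else '.'
        print(y,r)
E
python3 - <<'E'
from cm import *
t=capture('top'); cmap(t,312,350,152,192)
r=.017;L=.01
for phi in(0,30,45,60,75,90):
    f=np.radians(phi); a=np.array([0,np.cos(f),np.sin(f)]); P=np.array([.5275,-.2225,.012])
    z0=L*np.sin(f)+r*np.cos(f); P=np.array([.5275,-.2255,z0]); print(phi,px(t,P+a*.049).round(1),px(t,P+a*.02).round(1))
E
```

```text
x0 312
152 --------.-#######-#.##################
153 -...-.-.-.#####-OO.####G##############
154 ---.--.-..####.OO.####################
155 ---.---.-######----####G##############
156 ------.------##-----##################
157 .-----...#----------##################
158 .------.-.----------###.##############
159 ----....-#-----------#################
160 ------.-.#------------################
161 ------...-------------############.###
162 -----.-.---------------GGG#########.##
163 .---.-.----------------.GG###########.
164 --------#-------..GG----GGG#####BGG##.
165 --------#-----GGGGGGG----.############
166 -------.-----.GGGGGGGG--##############
167 -..-....#-----GGGGGGGG################
168 -----.-.#-----.GGGGGGG################
169 -.--.-.-#------.GGGGGG################
170 --.--.-.#...---.GGGGGG################
171 .-----..#O..----GGGGGG################
172 ----.-.##...----GGGGGGG###############
173 -----..##...----GGGGGGG###############
174 ----..-#--------GGGGGG#######.O.######
175 ---.-..#-------.GGG..---###...O.######
176 ----.-.#------.....------##OO---#--###
177 .-.-.--#--...OOOOO--------#..------###
178 ---..--#.OOOOOOOO.---------#-------###
179 -.-..-#-OOOOOOOOOO----------------####
180 .--...#-OOOOOOOOO.---------------#####
181 ------#.OOOOOOOOO.--------------######
182 ---..-#.OOOOOOOOO.---------------###--
183 ---...#OOOOOOOOOO----------------##---
184 ---...#OOOOOOOOOO-----------------##-#
185 .-...--OOOOOOOOO------------------####
186 --.---#OOOOOOOOO------------------####
187 -.-.-.#.OOOOOOO-------------------####
188 ----.##.OOOOOO.------------------#####
189 ---.-#-OOOOOO.-------------------####-
190 --..-##OOOOO.---------------------#---
191 ---.-##.OO.---------------------------
0 [322.5 175.3] [331.8 171. ]
30 [325.5 169.8] [333.2 168.5]
45 [328.4 167. ] [334.3 167.4]
60 [332.  164.5] [335.7 166.6]
75 [335.9 162.4] [337.2 166.1]
90 [340.  160.9] [338.8 165.9]
```

The pot is leaning lid-up on the rim at roughly 30°, held only by its base edge because it slipped during the drag. I'll regrip further up the body, keeping it caged between the fingers.

>>> step_arm([
  [-0.04,0,0,0,0],
  [-0.04,0,0,0,0],
  [-0.04,0,0,0,0],
  [-0.04,0,0,0.01,0],
  [-0.04,0,0.02,0.03,0],
  [-0.04,0,0.04,0.045,0],
  [-0.04,0,0.052,0.045,0],
  [-0.04,0,0.052,0.045,0],
  [-1,0,0.052,0.045,0],
  [-1,0,0.052,0.045,0],
  [-1,0,0.052,0.045,0],
  [-1,0,0.052,0.045,0],
  [-1,0,0.052,0.045,0],
  [-1,0,0.052,0.045,0],
])

```text
time_s: 15.9
position: [0.5278, -0.2122, 0.0212]
tcp_rot: [[-0.007, 1.0, 0.0], [1.0, 0.007, -0.0], [-0.0, 0.0, -1.0]]
force: [0.8, 0.1, 0.9]
opening: 0.39
grasp_force: 29.2
```

```bash
python3 - <<'E'
from cm import *
st=read_state(); p=st['position'];print(p,st['opening'])
t=capture('top'); cmap(t,314,346,158,182)
s=capture('side'); u,v=np.int32(px(s,p)); print(u,v);cmap(s,u-18,u+22,v-22,v+12)
E
```

```text
[ 0.52783361 -0.21215809  0.02124714] 0.3902416803756708
x0 314
158 -..#----------##################
159 -.-#-----------#################
160 .-.#------------################
161 ...-------------##############.#
162 ..#--------------##G###.###.####
163 -..---------------GG############
164 --.---------------GGG#######.###
165 ..#----------------G############
166 ..#-..-------..----#############
167 .-#-OOO---G...----###########.##
168 ..#.OOO---G....-############.###
169 ..##OO.----...--################
170 --#.OOO.--------################
171 ..#OOOO.--------################
172 --#OOOO.--------################
173 .--OOOOO.-------################
174 -#-OOOOOO.----.G################
175 -#-OOOOOOOOOOOO..-####.OOO.#####
176 .#-OOOOOOOOOOOO.---##.OO..######
177 .#.OOOOOOOOOOOOO----#OO------###
178 .#.OOOOOOOOOOOO.-----..-----####
179 .#.OOOOOOOOOOOOO------------####
180 .#OOOOOOOOOOOOO.----------######
181 -#OOOOOOOOOOOOO.----------######
329 252
x0 311
230 ####-#########################.OOOOO.-##
231 --###-####################.OOOOO.######-
232 #######################.OOOO..#####.###
[... 696 characters left out ...]
GGGGGGGGGG#####---WW-WWW-
249 OOOOOOOO##.####GGGGGGGGGG#####-WWWWWWWWW
250 OOOOOOO.#######GGGGGGGGGG#####-WWWW-WWW-
251 OOOOOOO.######GGGGGGGGGGG#####-WWW---WW-
252 .OOOOO.#######GGGGGGGGGGGG###--W--WWWWW-
253 --.OOO.#.######GGGGGGGGGGG###--WW--WWWW-
254 W------########GGGGGGGGGGG###--WWWWWWWWW
255 --WWW--#######GGGGGGGGGGGG##--WW--WWWWWW
256 WWWWWW--######GGGGGGGGGGGG---WWWWWWW-WWW
257 WWWWWW---#####GGGGGGGGGG.--WWWWWWWWWWWWW
258 WWWWWW----####GGGGGGG----WWWWWWWW--WWWWW
259 -WWWW--WW-####GG.------WWWWWWWWWWWWWWWWW
260 -WWWW--WW--#--------WWWWWWWWWWWWWWWWWWWW
261 -WWWWWWWW--------W---WWWWWWWW--WWWW-WWWW
262 -W-WWWWWWW------WWWWWWWW-WW--WWWWWWWWWWW
263 -W--WWWWWWWWW---WWWWWWWWWW----WWWWWWWWWW
```

>>> step_arm([
  [-1,0,0,0.03,0],
  [-1,0,0,0.08,0],
  [-1,0,-0.02,0.16,0],
  [-1,0,-0.04,0.24,0],
  [-1,0,-0.04,0.24,0],
])

```text
time_s: 16.5
position: [0.5299, -0.2238, 0.0847]
tcp_rot: [[-0.007, 1.0, 0.006], [1.0, 0.007, -0.004], [-0.004, 0.006, -1.0]]
force: [0.2, -0.8, -0.2]
opening: 0.39
grasp_force: 29.2
```

```bash
python3 - <<'E'
from cm import *
st=read_state(); p=st['position'];print(p,st['opening'])
t=capture('top'); u,v=np.int32(px(t,p)); print('top',u,v); cmap(t,u-28,u+14,v-16,v+12)
s=capture('side'); u,v=np.int32(px(s,p)); print(u,v);cmap(s,u-14,u+16,v-12,v+22)
r=.017
for L in(.010,.018):
  for phi in(0,20,40,60,80,90):
    f=np.radians(phi); a=np.array([0,np.cos(f),np.sin(f)]); n=np.array([0,np.sin(f),-np.cos(f)])
    print(L,phi,'lid t',px(t,p+a*(.059-L)).round(1),'base ctr s',px(s,p-a*L).round(1),'low edge s',px(s,p-a*L+n*r).round(1),'up edge',px(s,p-a*L-n*r).round(1))
E
```

```text
[ 0.52985672 -0.22375252  0.08465365] 0.390158647075324
top 340 155
x0 312
139 ---.--.-.--####.O---######################
140 -.-.-.----.#####.----#####################
141 .---.---..-#####-----##.#####.############
142 .-......-.-##---------####################
143 -----.-..-.#----------####################
144 ..-.--.----#-----------##################.
145 -..-.-.---##-----------#######.#########.#
146 -...--....##------------#########G########
147 -.----..--#--------------#################
148 ----..--.-##-------------##############.##
149 --.--.....#---------------#G#########B#.##
150 -..---.--.#----------------GG########T#..#
151 ----......#----------------..############B
152 ...----.-.#----------------###########.###
153 -...--.---#-------G...---############G####
154 --..-..--##-------G..O---#################
155 -...----.##-------....--##################
156 .-.--.-..##--------.....##################
157 .-...-..-#--------------##################
158 .---..--.#--------------##################
159 .-....--##---------------#################
160 -----...##-------------.#######-..
[... 1999 characters left out ...]
 90 lid t [342.5 146.4] base ctr s [334.6 239.7] low edge s [331.1 235.1] up edge [338.3 244.3]
0.018 0 lid t [326.4 162.1] base ctr s [339.  241.5] low edge s [338.2 246.8] up edge [339.9 236.1]
0.018 20 lid t [327.7 159.2] base ctr s [338.5 243.1] low edge s [336.4 246.4] up edge [340.6 239.7]
0.018 40 lid t [330.6 155.8] base ctr s [337.5 243.9] low edge s [334.6 244.9] up edge [340.6 242.9]
0.018 60 lid t [334.7 152.3] base ctr s [336.3 243.9] low edge s [332.8 242.4] up edge [339.9 245.3]
0.018 80 lid t [339.6 149.3] base ctr s [334.9 242.9] low edge s [331.3 239.3] up edge [338.7 246.6]
0.018 90 lid t [342.1 148. ] base ctr s [334.3 242.1] low edge s [330.7 237.5] up edge [337.9 246.8]
```

The pot is now held firmly at about 40° lid-up. I'll use the wide well's rim as a ledge again, with a short lever, and then drag the base on the table to finish standing it.

>>> step_arm([
  [-1,0,0.02,-0.06,0],
  [-1,0,0.053,-0.12,0],
  [-1,0,0.053,-0.167,0],
  [-1,0,0.053,-0.2,0],
  [-1,0,0.053,-0.221,0],
  [-1,0,0.053,-0.228,0],
  [-1,0,0.053,-0.234,0],
  [-1,0,0.053,-0.239,0],
  [-1,0,0.053,-0.239,0],
])

```text
time_s: 17.5
position: [0.5286, -0.2098, 0.0224]
tcp_rot: [[-0.008, 1.0, 0.002], [1.0, 0.008, -0.002], [-0.002, 0.002, -1.0]]
force: [-0.1, -2.7, 3.9]
opening: 0.394
grasp_force: 29.3
```

>>> step_arm([
  [-1,0,0,-0.005,0],
  [-1,0,0,-0.01,0],
  [-1,0,-0.012,-0.014,0],
  [-1,0,-0.024,-0.019,0],
  [-1,0,-0.036,-0.025,0],
  [-1,0,-0.048,-0.03,0],
  [-1,0,-0.06,-0.034,0],
  [-1,0,-0.072,-0.036,0],
  [-1,0,-0.072,-0.036,0],
])

```text
time_s: 18.4
position: [0.5285, -0.2253, 0.0145]
tcp_rot: [[-0.006, 1.0, 0.001], [1.0, 0.006, 0.002], [0.002, 0.001, -1.0]]
force: [0.4, 4.1, 13.2]
opening: 0.385
grasp_force: 30.0
```

```bash
python3 - <<'E'
from cm import *
st=read_state(); p=st['position'];print(p,st['opening'])
t=capture('top'); u,v=np.int32(px(t,p)); print('top',u,v); cmap(t,u-24,u+6,v-14,v+8)
s=capture('side'); u,v=np.int32(px(s,p)); print(u,v);cmap(s,u-14,u+16,v-12,v+12)
r=.017
for L in(.014,):
  for phi in(30,40,60,80,90):
    f=np.radians(phi); a=np.array([0,np.cos(f),np.sin(f)]); n=np.array([0,np.sin(f),-np.cos(f)])
    print(L,phi,'lid t',px(t,p+a*(.059-L)).round(1),'low edge s',px(s,p-a*L+n*r).round(1),'up edge',px(s,p-a*L-n*r).round(1))
E
```

```text
[ 0.52848855 -0.22529766  0.01447392] 0.3850718906998088
top 337 168
x0 313
154 ------.-.####.-----######.####
155 ----.-.-.#--------######.#####
156 ------.-.----------###########
157 --.-.--------------###########
158 ---.---.#-----------##########
159 .-------#--------------#######
160 ----.-.------------------#####
161 -----...-----------------#####
162 ---.--..-----------------.####
163 ----.-..----------..-----.####
164 ----.--#----------GG------####
165 ----...------------..----#####
166 -----..#---------------#######
167 -----..#-------------#########
168 -..-...#.O.----------#########
169 ---...-#OOOO---------#########
170 --.....#.OOOO.-------#########
171 --.-.--#-OOOOO.-----##########
172 ---...##.OOOOOO-----#G########
173 -.---.#-OOOOOOO.-----.######-.
174 ---...#-OOOOOOOO-------####.OO
175 --..--#.OOOOOOOO.-------##.O..
331 258
x0 317
246 ############-#-###---#########
247 O.##OO.-######################
248 OO#-.OO#-#########GGG######G#-
249 O.----O.##########GGG########-
250 ------.O##########GGG#######--
251 -----.OO##########GGG#######--
252 --###OO.########GGGGG####
[... 280 characters left out ...]
#-WWW
261 WWW-#######GGGGGGGGG------WWWW
262 WWWW-######GGGGGGGG------WWWWW
263 WWWW--####-.GG.----W---WWWWWWW
264 --WWW--###---W-----W----WWW-WW
265 -WWWW--###--WWWWWWWW---WWWWWWW
266 -WWWW-------WWWWWWWWW--WWWWWWW
267 --WW------WWWWWWWWWWWW-WWWWWWW
268 --WWWWWWWWWWWW---WWWWWWWWWW-WW
269 --WWWWWWWW-WWWW---WWWWWWWWW--W
0.014 30 lid t [326.2 170.2] low edge s [331.5 265.4] up edge [336.3 261.8]
0.014 40 lid t [327.9 168.5] low edge s [330.7 264.4] up edge [336.4 263.1]
0.014 60 lid t [332.2 165. ] low edge s [329.3 262. ] up edge [336.  265.3]
0.014 80 lid t [337.2 161.8] low edge s [328.2 259.1] up edge [335.2 266.7]
0.014 90 lid t [339.8 160.5] low edge s [327.7 257.6] up edge [334.6 267. ]
```

It's at about 60° now and pressing properly. A little more, then release so it can right itself.

>>> step_arm([
  [-1,0,-0.01,-0.003,0],
  [-1,0,-0.02,-0.007,0],
  [-1,0,-0.028,-0.011,0],
  [-1,0,-0.034,-0.014,0],
  [-1,0,-0.034,-0.014,0],
  [-0.05,0,-0.034,-0.014,0],
  [-0.05,0,-0.034,-0.014,0],
  [-0.05,0,-0.034,-0.014,0],
  [-0.05,0,-0.034,-0.014,0],
  [-0.05,0,-0.034,-0.014,0],
  [-0.05,0,-0.034,-0.014,0],
])

```text
time_s: 19.6
position: [0.5277, -0.2353, 0.0088]
tcp_rot: [[-0.007, 1.0, -0.0], [1.0, 0.007, 0.0], [0.0, -0.0, -1.0]]
force: [-0.2, 0.0, -1.1]
opening: 0.475
grasp_force: 0.0
```

```bash
python3 - <<'E'
from cm import *
st=read_state(); p=st['position'];print(p,st['opening'],st['force'])
t=capture('top'); u,v=np.int32(px(t,p)); print('top',u,v); cmap(t,u-24,u+6,v-16,v+8)
s=capture('side'); u,v=np.int32(px(s,p)); print(u,v);cmap(s,u-14,u+16,v-12,v+12)
E
```

```text
[ 0.52769661 -0.23530839  0.00884379] 0.4749664759029298 [-0.20961066  0.0355932  -1.07616736]
top 340 167
x0 316
151 .....---.#####....############
152 ..---..--###..---#############
153 .......--###..----############
154 -..---.--#--------#####T######
155 -.-...-.-----------#####..####
156 --.--..-#----------######.####
157 ....-...---------------#######
158 -.-.----#---------------######
159 .-...--.----------------######
160 ---..--.-----------------#####
161 -.----------------#-------####
162 .--.-.------------##------####
163 -.---..#----------##-------###
164 ..-----#-----------#------.###
165 ...---..-----------.#------###
166 ..--...------------.G#----####
167 -.---..------------.GG########
168 .-..-.-------------GGG########
169 .---.-##.----------GGG########
170 -.-----#OO.--------GG#########
171 ....-.#-OOO--------GGG########
172 ..-..-##OOOO--------GGG#######
173 .--..-##OOOO.-------.GG#######
174 -.-.--#.OOOOO----------######.
333 262
x0 319
250 ###..--##--###---------#######
251 #######-##--##-#------########
252 ##OO.---#########-----########
253 ##OOO#-#########------########
254 #---OO##########---..G#######-
255 ----OO###########..GGG#######-
256 ----OO##########GGGGGG######--
257 -##.OO##########GGGGGG######--
258 --#..#######GGGGGGGGG#######-W
259 W--########GGGGGGGGGG######--W
260 W-########GGGGGGGGGGG######--W
261 W-######GGGGGGGGGGGGG######-WW
262 W-########GGGGGGGGGG-######-WW
263 W-########GGGGGGGGGG--#####-WW
264 --########GGGGGGGGG.---###--WW
265 --#######GGGGGGGGGG--W------WW
266 W--######GGGGGGGGG.--WWWWWWWWW
267 WW-######-.GGGGGG---WWWWWWWWWW
268 WW--####-----..---WWWWWWW-WWWW
269 WWW--###--WW-----WWWWWWWW--WWW
270 WWW--###--WW------WWWWWWW---WW
271 WWW-------W----WWW--WWWWWW---W
272 WWW----WWWW-----WW--WWWWWWWWWW
273 WWWWW----W-WWWWWWWWWWWWWWWWWWW
```

The pot is standing upright again, lid on top in both views. Now I'll locate it.

```bash
python3 - <<'E'
from cm import *
s=capture('side');t=capture('top');A=np.linspace(0,6.28,90)
for y in(-.215,-.22,-.225,-.23,-.235,-.24):
    q=np.array([px(s,(.528+.017*np.cos(a),y+.017*np.sin(a),0)) for a in A]); l=np.array([px(t,(.528+.017*np.cos(a),y+.017*np.sin(a),.059)) for a in A])
    b=np.array([px(t,(.528+.017*np.cos(a),y+.017*np.sin(a),.0)) for a in A])
    print(y,'side bottom',q[:,1].max().round(1),'x',q[:,0].min().round(1),q[:,0].max().round(1),'lid top',l.min(0).round(1),l.max(0).round(1),'foot top',b.min(0).round(1),b.max(0).round(1))
E
```

```text
-0.215 side bottom 264.7 x 322.0 335.8 lid top [330.1 156.6] [342.9 168.1] foot top [328.  166.7] [340.2 177.7]
-0.22 side bottom 266.1 x 322.9 336.8 lid top [331.7 155.9] [344.5 167.3] foot top [329.6 166. ] [341.8 177. ]
-0.225 side bottom 267.5 x 323.9 337.8 lid top [333.4 155.1] [346.1 166.5] foot top [331.2 165.3] [343.4 176.3]
-0.23 side bottom 268.9 x 324.9 338.9 lid top [335.  154.4] [347.8 165.8] foot top [332.7 164.6] [344.9 175.5]
-0.235 side bottom 270.3 x 325.9 339.9 lid top [336.7 153.7] [349.4 165. ] foot top [334.3 163.9] [346.5 174.8]
-0.24 side bottom 271.8 x 326.9 340.9 lid top [338.3 152.9] [351.  164.3] foot top [335.9 163.1] [348.  174.1]
```

>>> step_arm([
  [-0.05,0,0,0.02,0],
  [-0.05,0,0,0.05,0],
  [-0.05,0,0.018,0.078,0],
  [-0.05,0,0.018,0.078,0],
  [-0.05,0,0.018,0.078,0],
  [-1,0,0.018,0.078,0],
  [-1,0,0.018,0.078,0],
  [-1,0,0.018,0.078,0],
  [-1,0,0.018,0.078,0],
  [-1,0,0.018,0.078,0],
  [-1,0,0.018,0.078,0],
  [-1,0,0.018,0.078,0],
])

```text
time_s: 21.0
position: [0.5277, -0.2308, 0.0284]
tcp_rot: [[-0.008, 1.0, -0.0], [1.0, 0.008, 0.0], [0.0, -0.0, -1.0]]
force: [-0.4, 0.2, 0.2]
opening: 0.384
grasp_force: 30.0
```

>>> step_arm([
  [-1,0,0,0.06,0],
  [-1,0,0,0.14,0],
  [-1,0,0,0.24,0],
  [-1,0,0,0.24,0],
  [-1,0,0,0.24,0],
])

```text
time_s: 21.5
position: [0.5282, -0.2311, 0.0897]
tcp_rot: [[-0.008, 1.0, 0.002], [1.0, 0.008, -0.001], [-0.001, 0.002, -1.0]]
force: [0.3, -0.1, -0.5]
opening: 0.381
grasp_force: 30.0
```

```bash
cat > potfit.py <<'E'
from cm import *
st=read_state(); p=st['position'];print(p,st['opening'],st['force'])
s=capture('side'); hsv=cv2.cvtColor(s['color'],cv2.COLOR_RGB2HSV); A=np.linspace(0,6.28,90)
u,v=np.int32(px(s,p)); cmap(s,u-14,u+16,v-14,v+22)
for d in(-.006,-.003,0,.003,.006):
    for z in(-.029,.03):
        q=np.array([px(s,(p[0]+.017*np.cos(a),p[1]+d+.017*np.sin(a),p[2]+z)) for a in A]); print(d,z,q.min(0).round(1),q.max(0).round(1))
E
python3 potfit.py
```

```text
[ 0.52816189 -0.23109835  0.08968229] 0.3807801707413203 [ 0.30168134 -0.13959262 -0.47118611]
x0 322
223 ####OO########################
224 ###OOO.############-##########
225 -----OO###########---#########
226 -----.O###########-W--########
227 -----.O###########-WW--######-
228 --###O.##########.-WWW-######-
229 --###.########OOOO.WWW-#####--
230 O..########--W.OOOWWWW-#####.-
231 OOO########--WWWW..-W--#####--
232 OOO########---WWWWWW---####---
233 OO.########-----------#####---
234 OO.########-----------#####---
235 OO.#######GG..-----..######---
236 OOO#######GGGG....GGGG####----
237 OOO########GGGGGGGGGGG####----
238 OOO########GGGGGGGGGGG####----
239 OOO#G######GGGGGGGGGGG####----
240 OOOG#######GGGGGGGGGG------WW-
241 OOOO######GGGGGGGGGG.-----WWW-
242 OOOO.##G##GGGGGGGGGG.-W--WWW--
243 OOOOOO####GGGGGGGGGG-----WWW--
244 OOOOOO####GGGGGGGGGG-----W-WWW
245 OOOOOOO##GGGGGGGGGGG--WWWWWWWW
246 OOOOOOO#GGGGGGGGGGGG-WWWWWWW--
247 OOOOOOO.GGGGGGGGGGG.-WWWW-----
248 OOOOOOOOGGGGGGGGGG.--WWW-WW--W
249 OOOOOOOO.#GGGGGGGG--WWWWWWWW-W
250 OOOOOOOO.---.GG----WWWWWWWWW-W
251 OOOOOOO.------------WWWWWWW---
252 OOOOO.--WWWWWWW--WWWWWWWWWWW--
253 OOO.----WWWWWWWWWWWWW---WWWWWW
254 .-WWWWW-WWWWWWWW--WWWWWWWWWWWW
255 -WWWWWWWWWWW-WWWWW-WW--WWWWWWW
256 WWWWWWWWWWWWW-WWWWWWWWWWW--W-W
257 WWWWWW-WWWWWWWWWWWWWWWWWWWWWWW
258 WWWWWWWWWW--WWWWWWWWWW--WWWWWW
-0.006 -0.029 [328.9 242.8] [343.5 253. ]
-0.006 0.03 [331.6 224.1] [346.8 234.2]
-0.003 -0.029 [328.3 242. ] [342.8 252.2]
-0.003 0.03 [330.9 223.3] [346.1 233.3]
0 -0.029 [327.7 241.2] [342.2 251.3]
0 0.03 [330.3 222.5] [345.4 232.5]
0.003 -0.029 [327.  240.3] [341.5 250.5]
0.003 0.03 [329.6 221.7] [344.7 231.7]
0.006 -0.029 [326.4 239.5] [340.9 249.6]
0.006 0.03 [329.  220.9] [344.  230.8]
```

Upright and centred in the grip. I'll carry it to the narrow well.

>>> step_arm([
  [-1,-0.08,0.12,0,0],
  [-1,-0.16,0.24,0,0],
  [-1,-0.24,0.36,0,0],
  [-1,-0.32,0.48,0,0],
  [-1,-0.39,0.57,0,0],
  [-1,-0.42,0.613,0,0],
  [-1,-0.42,0.613,-0.08,0],
  [-1,-0.42,0.613,-0.16,0],
  [-1,-0.42,0.613,-0.16,0],
  [-1,-0.42,0.613,-0.16,0],
])

```text
time_s: 22.55
position: [0.4231, -0.0779, 0.0481]
tcp_rot: [[-0.007, 1.0, -0.001], [1.0, 0.007, 0.0], [0.0, -0.001, -1.0]]
force: [-0.2, -0.7, -0.9]
opening: 0.385
grasp_force: 30.0
```

```bash
python3 potfit.py; python3 - <<'E'
from h import *
from rig import *
s=capture('side');A=np.linspace(0,6.28,90)
for r in(.021,.03):
    q=np.array([px(s,(.423+r*np.cos(a),-.078+r*np.sin(a),.018)) for a in A]);print(q.min(0).round(1),q.max(0).round(1))
E
```

```text
[ 0.42305561 -0.0778685   0.04813884] 0.38457841914958024 [-0.19391152 -0.70054217 -0.90447435]
x0 254
207 -############------###########
208 .############-...OOO########..
209 O.##########...OOOOO########OO
210 O.##########..-WW.OO#######.OO
211 OO##########--WWWWW.#######OOO
212 O.##########---..-WW-######OOO
213 O#########---.GGG-WW--####OOOO
214 O########--W.....-WW--####OOOO
215 OO.######--WW.OO.-WW-#####OOOO
216 OOO.#####----WW..-W--#####OOOO
217 OOO.######-----W-----####.OOOO
218 OOOO######----------.####.OOOO
219 OOOO######.-------.G#####.OOOO
220 OOOO.#####GG.....GGGG####OOOOO
221 OOOO#####G#GGGGGGGGGG####OOOOO
222 OOOO######GGGGGGGGGGG####OOOOO
223 OOOO######GGGGGGGGGGG####OOOOO
224 OOOO.#####GGGGGGGGGG..###OOOOO
225 OOOOO#####GGGGGGGGGG.OOOOOOOOO
226 OOOOO.###GGGGGGGGGGG.OOOOOOOOO
227 OOOOOO####GGGGGGGGGG.OOOOOOOOO
228 OOOOOOO###GGGGGGGGGG#OOOOOOOOO
229 OOOOOOO.#GGGGGGGGGGGGOOOOOOOOO
230 OOOOOOOO#GGGGGGGGGGG.OOOOOOOOO
231 OOOOOOOOOGGGGGGGGGGGOOOOOOOOOO
232 OOOOOOOOOOGGGGGGGG.OOOOOOOOO..
233 OOOOOOOOOOO.GGGGG.OOOOOOOOO.--
234 OOOOOOOOOOOOOOOOOOOOOOOOOO.---
235 OOOOOOOOOOOOOOOOOOOOOOOOOO.---
236 OOOOOOOOOOOOOOOOOOOOOOOOOO----
237 OOOOOOOOOOOOOOOOOOOOOOOOOO.---
238 OOOOOOOOOOOOOOOOOOOOOOOOO.----
239 OOOOOOOOOOOOOOOOOOOOOOOO..----
240 OO.....OOOOOOOOOOOOOOOOO.-----
241 ..-----.OOOOOOOOOOOOOO.-------
242 -.--------.OOOOOOOOO.---------
-0.006 -0.029 [262.5 227.1] [275.7 236. ]
-0.006 0.03 [262.5 209.7] [276.2 218.4]
-0.003 -0.029 [262.1 226.4] [275.3 235.3]
-0.003 0.03 [262.1 209. ] [275.7 217.7]
0 -0.029 [261.7 225.7] [274.8 234.6]
0 0.03 [261.6 208.3] [275.3 217. ]
0.003 -0.029 [261.2 225. ] [274.3 233.8]
0.003 0.03 [261.2 207.6] [274.8 216.2]
0.006 -0.029 [260.8 224.3] [273.9 233.1]
0.006 0.03 [260.7 206.9] [274.3 215.5]
[260.1 225.1] [276.3 236. ]
[256.6 222.8] [279.8 238.4]
```

>>> step_arm([
  [-1,0,-0.008,-0.01,0],
  [-1,0,-0.008,-0.03,0],
  [-1,0,-0.008,-0.045,0],
  [-1,0,-0.008,-0.056,0],
  [-1,0,-0.008,-0.056,0],
  [-1,0,-0.008,-0.056,0],
])

```text
time_s: 23.25
position: [0.4242, -0.0792, 0.0349]
tcp_rot: [[-0.006, 1.0, 0.003], [1.0, 0.006, -0.0], [-0.0, 0.003, -1.0]]
force: [3.5, 6.8, -1.2]
opening: 0.39
grasp_force: 30.0
```

>>> step_arm([
  [-0.1,0,0,0,0],
  [-0.1,0,0,0,0],
  [-0.1,0,0,0,0],
  [-0.05,0,0,0,0],
  [0,0,0,0,0],
  [0,0,0,0,0],
  [0,0,0,0,0],
  [0,0,0,0,0],
])

```text
time_s: 24.05
position: [0.4228, -0.0796, 0.0345]
tcp_rot: [[-0.008, 1.0, -0.0], [1.0, 0.008, 0.0], [0.0, -0.0, -1.0]]
force: [1.0, -1.0, -0.3]
opening: 0.498
grasp_force: 0.0
```

>>> step_arm([
  [0,0,0,0.02,0],
  [0,0,0,0.05,0],
  [0,0,0,0.09,0],
  [0,0,0,0.14,0],
  [0,0,0,0.2,0],
  [0,0,0,0.3,0],
  [0,0,0,0.3,0],
])

```text
time_s: 24.75
position: [0.4244, -0.0802, 0.1124]
tcp_rot: [[-0.008, 1.0, 0.006], [1.0, 0.008, -0.003], [-0.003, 0.006, -1.0]]
force: [0.1, -0.4, -0.1]
opening: 0.498
grasp_force: 0.0
```

```bash
python3 - <<'E'
from cm import *
s=capture('side');cmap(s,252,288,200,244); A=np.linspace(0,6.28,90)
print(read_state()['position'])
for z in(.005,.064):
        q=np.array([px(s,(.423+.017*np.cos(a),-.078+.017*np.sin(a),z)) for a in A]); print(z,q.min(0).round(1),q.max(0).round(1))
E
```

```text
x0 252
200 #....#####..-----....OOOO#####.OOOOO
201 ....######..----.....OOOO#####.OOOOO
202 ....######.-----...OOOOOO.####.OOOOO
203 ....#B###G.----...OOOOOOOO.###.OOOOO
204 ....######----..OOOOOOOOOOO###OOOOOO
205 .....#####.....OOOOOOOOOOOO.OOOOOOOO
206 O.OOO.####..OOOOOOOOOOOOOOOOOOOOOOOO
207 OOOOOO####.OOOOOOOOOOOOOOOOOOOOOOOOO
208 OOOOOO.###.OOOOOOOOOOOOOOOOOO.OOOOOO
209 OOOOOOO.##.OOOOOOOOOOOOOOOOOOOOOOOOO
210 OOOOOOOO#OOOOOOOOOOOOOOOOOOOOOOOOOOO
211 OOOOOOOOOOOOOOOOOOOOOOOOOOOOOOOOOOOO
212 OOOOOOOOOOOOOOOOOOOOOOOOOOOOOOOOOOOO
213 OOOOOOOOOOOOOOOOOOOOOOOOOOOOOOOOOOOO
214 OOOOOOOOOOOOOO.....OOOOOOOOOOOOOOOOO
215 OOOOOOOOOOOO..W---WW-.OOOOOOOOOOOOOO
216 OOOOOOOOOOO.-WWWW-WWWW.OOOOOOOOOOOOO
217 OOOOOOOOOOO.-WWW-.G.-WW.OOOOOOOOOOOO
218 OOOOOOOOOO.-WWW...G-WWW.OOOOOOOOOOOO
219 OOOOOOOOOO.--WW....-WW-.OOOOOOOOOOOO
220 OOOOOOOOOO.---WW...--W-.OOOOOOOOOOOO
221 OOOOOOOOOOO.-----..WW--.OOOOOOOOOOOO
222 OOOOOOOOOO.------------.OOOOOOOOOOOO
223 OOOOOOOOOOO.----------.OOOOOOOOOOOOO
224 OOOOOOOOOOOGG..----...G.OOOOOOOOOOOO
225 OOOOOOOOOOOGGGG#...GGGGOOOOOOOOOOOOO
226 OOOOOOOOOOOGGGGGGGGGGGGOOOOOOOOOOOOO
227 OOOOOOOOOOOGGGGGGGGGGGGOOOOOOOOOOOOO
228 OOOOOOOOOOOGGGGGGGGGGGG.OOOOOOOOOOOO
229 OOOOOOOOOO.GGGGGGGGGGGG#OOOOOOOOOOOO
230 OOOOOOOOOO.GGGGGGGGGGGG.OOOOOOOOOOOO
231 OOOOOOOOOOOGGGGGGGGGGGGOOOOOOOOOOO..
232 OOOOOOOOOOOGGGGGGGGGGGGOOOOOOO...---
233 OOOOOOOOOOOGGGGGGGGGGGGOOOOOO.------
234 OOOOOOOOOOOGGGGGGGGGGGGOOOOO.-------
235 OOOOOOOOOOOOO.GGGGGGG.OOOOOO.-------
236 OOOOOOOOOOOOOOOO..O.OOOOOOOO--------
237 OOOOOOOOOOOOOOOOOOOOOOOOOOOO.-------
238 OOOOOOOOOOOOOOOOOOOOOOOOOOO.--------
239 OOOOOOOOOOOOOOOOOOOOOOOOOO..--------
240 OOOO.....OOOOOOOOOOOOOOOOO.---------
241 .....----..OOOOOOOOOOOOO.-----------
242 -----------..OOOOOOOOO.-------------
243 ---------------....-----------------
[ 0.42386241 -0.07996314  0.11132649]
0.005 [261.7 229.8] [274.7 238.6]
0.064 [261.6 212.6] [275.1 221.3]
```

The small pot is seated upright in the narrow well, lid at rows 215-223 with the base hidden behind the rim. Next is the jar.

>>> step_arm([
  [0.6,0,0,0.08,0],
  [0.6,0.01,-0.15,0.08,0],
  [0.6,0.02,-0.3,0.08,0],
  [0.6,0.024,-0.5,0.08,0],
  [0.6,0.024,-0.652,0.08,0],
  [0.6,0.024,-0.652,0,0],
  [0.6,0.024,-0.652,0,0],
  [0.6,0.024,-0.652,0,0],
])

```text
time_s: 25.6
position: [0.4276, -0.2413, 0.1088]
tcp_rot: [[-0.008, 1.0, -0.003], [1.0, 0.008, 0.003], [0.003, -0.003, -1.0]]
force: [0.1, 0.7, -0.1]
opening: 0.796
grasp_force: 0.0
```

```bash
python3 - <<'E'
from cm import *
p=read_state()['position'];print(p)
s=capture('side');cmap(s,278,324,238,288); A=np.linspace(0,6.28,90)
for y in(-.240,-.245):
  for z,r in((.064,.0245),(0,.026)):
        q=np.array([px(s,(.429+r*np.cos(a),y+r*np.sin(a),z)) for a in A]); print(y,z,q.min(0).round(1),q.max(0).round(1))
E
```

```text
[ 0.42764088 -0.24131827  0.108791  ]
x0 278
238 OO############-----------.OOOOOOOO######G#OOOO
239 OO###########------------.OOOOOOOO########OOOO
240 O.########---------------.OOOOOOOO########OOOO
241 .########----------------.OOOOOOOO########OOOO
242 -########----------------.OOOOOOOOO######.OOOO
243 -########----------------.OOOOOOOOO######OOOOO
244 --#######----------------.OOOOOOOOOO#####OOOOO
245 --#######-----------------.OOOOOOOOOO####OOOOO
246 W-######--WWWWWWWWWWWWW---.OOOOOOOOOOO###OOOOO
247 W-#######-WWWWWWWWWWWWWWWW-OOOOOOOOOOOOOOOOOOO
248 --#######-WWWWWWWWWWWWWWWWW-OOOOOOOOOOOOOOOOOO
249 --#######-WWWWWWWWWWWWWWWWW-.OOOOOOOOOOOOOOOOO
250 --#######-WWWWWWWWWWWWWWWWWW-.OOOOOOOOOOOOOOOO
251 W--######-WWWWWWWWWWWWWWWWWWW--.OOOOOOOOOOOOOO
252 WW-.#####-WWWWWWWWWWWWWWWWWWWWW--OOOOOOOOOOOOO
253 WW--####--WWWWWWWW--WWWWWWW-WWWWW--.OOOOOOOOOO
254 WWW--###--WWWWWWW--......--WWWWWWW-W----.....-
255 WWW--###--WWWWW--.--BBBBBBB.--WWWWWWWW-------W
256 WWWW--#--WWWW--..-W-.BBBBBBBB--WWWWWWWWW-WWWWW
257 WWWWW---WWWWW-BBBBWWWWWBBBBB..--WWWWWWWW--WWWW
258 WWWWWWWWWWWW-.BBBB-WWWWWBBBB..B
[... 948 characters left out ...]
------------------------WW-WW--WWWWW
278 WWWWWWW---------------------------WWWW---WWWWW
279 WWWWWWWWW------------------------WWWWWW----WWW
280 -WWWW--WWW-----------------------W------W----W
281 ----W---W------------------------WW-WWWWWWWWWW
282 --------WW----------------------WWWW--WWW-WWWW
283 ------WW---W--------------------WWWWW--WWWWWWW
284 WWW-W-WW----------------------WWW---WWWWWWWWWW
285 WWWW-WW-----------------------WWW---WW--WWWWWW
286 WWWWWW-------W--------------WW--WW---WW---WWWW
287 --WW---WWW------------------WW----WWWWWW-----W
-0.24 0.064 [287.8 251.7] [309.6 267.5]
-0.24 0 [286.1 270.1] [308.2 287. ]
-0.245 0.064 [288.7 253.1] [310.6 269. ]
-0.245 0 [287.  271.6] [309.2 288.5]
```

>>> step_arm([
  [0.6,0.004,-0.008,-0.1,0],
  [0.6,0.004,-0.008,-0.2,0],
  [0.6,0.004,-0.008,-0.29,0],
  [0.6,0.004,-0.008,-0.336,0],
  [0.6,0.004,-0.008,-0.336,0],
  [0.6,0.004,-0.008,-0.336,0],
  [-1,0.004,-0.008,-0.336,0],
  [-1,0.004,-0.008,-0.336,0],
  [-1,0.004,-0.008,-0.336,0],
  [-1,0.004,-0.008,-0.336,0],
  [-1,0.004,-0.008,-0.336,0],
  [-1,0.004,-0.008,-0.336,0],
  [-1,0.004,-0.008,-0.336,0],
  [-1,0.004,-0.008,-0.336,0],
])

```text
time_s: 27.05
position: [0.4302, -0.2449, 0.0262]
tcp_rot: [[-0.007, 1.0, 0.001], [1.0, 0.007, -0.001], [-0.001, 0.001, -1.0]]
force: [1.1, 1.2, 5.8]
opening: 0.585
grasp_force: 30.0
```

>>> step_arm([
  [-1,0,0,0.05,0],
  [-1,0,0,0.12,0],
  [-1,0,0,0.2,0],
  [-1,0,0,0.24,0],
  [-1,0.08,0.07,0.24,0],
  [-1,0.16,0.15,0.24,0],
  [-1,0.24,0.22,0.24,0],
  [-1,0.32,0.3,0.24,0],
  [-1,0.392,0.364,0.24,0],
  [-1,0.392,0.364,0.18,0],
  [-1,0.392,0.364,0.11,0],
  [-1,0.392,0.364,0.09,0],
  [-1,0.392,0.364,0.09,0],
])

```text
time_s: 28.35
position: [0.5269, -0.1532, 0.0473]
tcp_rot: [[-0.008, 1.0, -0.002], [1.0, 0.008, 0.001], [0.001, -0.002, -1.0]]
force: [-0.0, -0.3, -2.0]
opening: 0.584
grasp_force: 29.9
```

```bash
python3 - <<'E'
from cm import *
p=read_state()['position'];print(p)
s=capture('side');cmap(s,296,342,205,260); A=np.linspace(0,6.28,90)
for d in(0,.005):
  for z,r in((.038,.0245),(-.026,.026)):
        q=np.array([px(s,(p[0]+r*np.cos(a),p[1]+d+r*np.sin(a),p[2]+z)) for a in A]); print(d,z,q.min(0).round(1),q.max(0).round(1))
q=np.array([px(s,(.528+.03*np.cos(a),-.154+.03*np.sin(a),.018)) for a in A]); print(q.min(0).round(1),q.max(0).round(1))
q=np.array([px(s,(.528+.039*np.cos(a),-.154+.039*np.sin(a),.018)) for a in A]); print(q.min(0).round(1),q.max(0).round(1))
E
```

```text
[ 0.52694872 -0.15316322  0.04732719]
x0 296
205 ####-###############################.OOO######
206 ######-##########################.OOOOO#######
207 ##############################OOOOO.##########
208 #######-#################.OOOOOOOO#######OO.##
209 #-####################.OOOOOOOOOO#######..OO##
210 ##################.OOOOOOOOOOOOOO#####-----..#
211 ####-##########OOOOOOOOOOOOOOOOOO##--------OO#
212 -#-########.OOOOOOOOOOOOOOOOO..----------#.O.#
213 -#######OOOOOOOO.-#------------------#####..##
214 #######.OOOO..#####-.BB.----------#######..###
215 ########..-#-#######----------##########.OO##-
216 ###########-#########---------BB.#######..----
217 ########O.##-##########---BBBBBBB.######------
218 ##..O.##OO.##########--WWW.BBBWW.B#####-------
219 ##OO..---OO##########-WWWW.BBB..BB#####-------
220 ##-------.O##########-WWW..BBBBBBB#####-------
221 ##-------OO##########....BBBBBBBBB####--------
222 ##------#O.#########BBBBBBBBBBBBBB####--------
223 #G#-.OOO.#######..BBBBBBBBB...BBB.####--------
224 ##OOOOOO.#######BBBBBBBBBBBBBBB..####---------
225 ##OOOOOOO#######BBBBBBBBBBBBBBB
[... 1259 characters left out ...]
OOOOOOOOOOOOOOOOOOO.-WWW-------
251 WWWWWWWWWW---.OOOOOOOOOOOOOOOOOOO.---WWW------
252 WWWWWW---------OOOOOOOOOOOOOOOO.--WW--W-------
253 WWWWWWW-----WW---.OOOOOOOOOOO.----WWWWWW---WWW
254 WWWWWWW------WW-------....---WWWW-WWWWWWW----W
255 WWWW---------W---WW---------WWWWWWWWWW--WWW---
256 -WW-W--------WWWWWWWW-----WWW--WWWWWWW--WWWWWW
257 ---W---WW-----WWWW-------W--WW----WWW--WWWWWWW
258 W--WW--WW------WWWW-----WWWWWWWW--W----WWWWW-W
259 W--WW-----------WWWW----W-WWWWWWW-WWWWWWWWWW--
0 0.038 [309.6 211.9] [329.8 225. ]
0 -0.026 [307.2 230.6] [327.7 244.7]
0.005 0.038 [308.7 210.7] [328.8 223.7]
0.005 -0.026 [306.3 229.4] [326.8 243.4]
[306.1 230.6] [329.7 246.8]
[302.5 228.3] [333.3 249.4]
```

>>> step_arm([
  [-1,0,-0.004,-0.015,0],
  [-1,0,-0.004,-0.035,0],
  [-1,0,-0.004,-0.055,0],
  [-1,0,-0.004,-0.067,0],
  [-1,0,-0.004,-0.067,0],
  [-1,0,-0.004,-0.067,0],
])

```text
time_s: 29.0
position: [0.5277, -0.1546, 0.0313]
tcp_rot: [[-0.008, 1.0, -0.0], [1.0, 0.008, -0.0], [-0.0, -0.0, -1.0]]
force: [0.1, 0.2, -0.0]
opening: 0.581
grasp_force: 30.0
```

>>> step_arm([
  [0.25,0,0,-0.002,0],
  [0.25,0,0,-0.002,0],
  [0.25,0,0,-0.002,0],
  [0.3,0,0,0,0],
  [0.4,0,0,0,0],
  [0.4,0,0,0,0],
  [0.4,0,0,0,0],
  [0.4,0,0,0,0],
  [0.4,0,0,0.02,0],
  [0.4,0,0,0.05,0],
  [0.4,0,0,0.1,0],
  [0.4,0,0,0.18,0],
  [0.4,0,0,0.3,0],
  [0.4,0,0,0.35,0],
  [0.4,0,0,0.35,0],
])

```text
time_s: 30.5
position: [0.5293, -0.1553, 0.1214]
tcp_rot: [[-0.008, 1.0, 0.005], [1.0, 0.008, -0.003], [-0.003, 0.005, -1.0]]
force: [0.1, 0.9, -0.6]
opening: 0.7
grasp_force: 0.0
```

```bash
python3 - <<'E'
from cm import *
p=read_state()['position'];print(p)
s=capture('side');A=np.linspace(0,6.28,90)
I=s['color'];hsv=cv2.cvtColor(I,cv2.COLOR_RGB2HSV); b=((hsv[...,0]>95)&(hsv[...,0]<112)&(hsv[...,1]>110)); b[:212]=0;b[240:]=0;b[:,:300]=0;b[:,336:]=0
ys,xs=np.nonzero(b); print('jar lid',xs.min(),xs.max(),ys.min(),ys.max())
for z in(.056,.069):
        q=np.array([px(s,(.528+.0245*np.cos(a),-.154+.0245*np.sin(a),z)) for a in A]); print(z,q.min(0).round(1),q.max(0).round(1))
cmap(s,335,385,268,312)
t=capture('top'); cmap(t,345,390,136,168)
print('model tube foot side/top'); 
for c in(s,t): print([px(c,(.5365-np.sin(.0244)*d,-.3238+d,.0)).round(1) for d in(-.045,.045)])
E
```

```text
[ 0.52932248 -0.15528052  0.12135462]
jar lid 310 328 219 233
0.056 [309.3 220.9] [329.1 234.1]
0.069 [309.7 217. ] [329.6 230.1]
x0 335
268 WWWW-WWW---WWWWWWWWW-WWWWWW----W--WW--WWWWWWWWWWWW
269 -WW---WW----W---WWWW--WWWWWW------WWWWWWWWWWWWWWWW
270 ----WWWWW--------WWW-WWW----W-----WWWWWWWWWW---WWW
271 -----W--WW----W-------WWW----W---W-WWWWWWWWWW----W
272 -----WWWWW----WWWW-WW---WWW---WWWW--WWWWWW---W----
273 ----WWWWWWWWWWWWWW--WWW--WW---WWW----WWWWWWWW-----
274 ---WW----WWWWWWWW----WWWWWWW---WW----WWWWWW-WW--WW
275 ---WWW----WWWWWWW---W--WWWWWW--WWWWW---WWWWWWWW-WW
276 --WWWWW---WWWWWWWW---W--WWWWWWW--WWW----WWWWWWWWWW
277 W--WWWW----WWWWWWW-------WWW-----WWW-WWWW--WWWWWWW
278 W-----W----WWWWWWWW----WW-------WWW--W--WW--WWWWWW
279 W----WW-----WWWWWWWW---WW-----W--WWW---------WW-WW
280 WW----------WWWWWWWW--WWWWW-------WWW------WWWWWWW
281 -----WW------WWWWWWWWW-WWWW---------W----------WWW
282 WWWWW-WW-----WWWWWWWWW---W-----------WWW-------WW-
283 WWWWW--WWW----WWWWWWWWW--------------WW------WW---
284 WWWWWWW-WWW---WWWWWWWWWW-----------------W--WWW---
285 WWWWW-W-WWW----WWWWWWWWW
[... 2482 characters left out ...]
WWWW---------------------------
157 #--------------------------------------------
158 ##-------WWW---------------------------------
159 #--####--WW----------------------------------
160 #######--------------------------------------
161 ########-------------------------------------
162 ###-####-------------------------------------
163 ###----#-------------------------------------
164 ###-----#------------------------------------
165 ##-#---##------------------------------------
166 ##-######------------------------------------
167 #---######-----------------------------------
model tube foot side/top
[array([366.5, 305. ]), array([344.8, 276.8])]
[array([379.8, 147.6]), array([352.7, 160.9])]
```

The jar is seated (its lid is where the model predicts) and the tube hasn't moved. Going for the tube.

>>> step_arm([
  [0.25,0.01,-0.15,0,0.005],
  [0.25,0.02,-0.35,0,0.005],
  [0.25,0.032,-0.55,0,0.005],
  [0.25,0.032,-0.676,0,0.005],
  [0.25,0.032,-0.676,-0.15,0.005],
  [0.25,0.032,-0.676,-0.3,0.005],
  [0.25,0.032,-0.676,-0.4,0.005],
  [0.25,0.032,-0.676,-0.433,0.005],
  [0.25,0.032,-0.676,-0.433,0.005],
  [-1,0.032,-0.676,-0.433,0.005],
  [-1,0.032,-0.676,-0.433,0.005],
  [-1,0.032,-0.676,-0.433,0.005],
  [-1,0.032,-0.676,-0.433,0.005],
  [-1,0.032,-0.676,-0.433,0.005],
  [-1,0.032,-0.676,-0.433,0.005],
  [-1,0.032,-0.676,-0.433,0.005],
  [-1,0.032,-0.676,-0.433,0.005],
])

```text
time_s: 32.3
position: [0.5358, -0.3235, 0.0106]
tcp_rot: [[-0.023, 1.0, -0.0], [1.0, 0.023, 0.0], [0.0, -0.0, -1.0]]
force: [1.0, 0.3, -0.5]
opening: 0.322
grasp_force: 29.8
```

>>> step_arm([
  [-1,0,0,0.06,0],
  [-1,0,0,0.16,0],
  [-1,0,0,0.28,0],
  [-1,0,0,0.4,0],
  [-1,0,0.06,0.48,0],
  [-1,0,0.16,0.48,0],
  [-1,0,0.28,0.48,0],
  [-1,0,0.4,0.48,0],
  [-1,0,0.52,0.48,0],
  [-1,0,0.64,0.48,0],
  [-1,0,0.76,0.48,0],
  [-1,0,0.88,0.48,0],
  [-1,0,0.96,0.48,0],
])

```text
time_s: 33.6
position: [0.5355, -0.0815, 0.1317]
tcp_rot: [[-0.025, 1.0, 0.0], [1.0, 0.025, 0.0], [0.0, 0.0, -1.0]]
force: [-0.2, 0.5, 0.4]
opening: 0.32
grasp_force: 29.8
```

>>> step_arm([
  [-1,0,0.1,0,0],
  [-1,0,0.22,0,0],
  [-1,0,0.34,0,0.01],
  [-1,-0.01,0.46,0,0.02],
  [-1,-0.02,0.58,0,0.03],
  [-1,-0.03,0.7,0,0.045],
  [-1,-0.04,0.82,0,0.045],
  [-1,-0.044,0.92,0,0.045],
  [-1,-0.044,0.964,0,0.045],
  [-1,-0.044,0.964,-0.15,0.045],
  [-1,-0.044,0.964,-0.28,0.045],
  [-1,-0.044,0.964,-0.33,0.045],
  [-1,-0.044,0.964,-0.33,0.045],
  [-1,-0.044,0.964,-0.33,0.045],
])

```text
time_s: 35.0
position: [0.5256, 0.1571, 0.0488]
tcp_rot: [[-0.163, 0.987, 0.001], [0.987, 0.163, 0.0], [-0.0, 0.001, -1.0]]
force: [0.3, -0.2, 0.1]
opening: 0.321
grasp_force: 29.8
```

```bash
python3 - <<'E'
from cm import *
p=read_state()['position'];print(p)
s=capture('side'); cmap(s,235,295,150,195)
from ov import rect
for z in(.0175,0): print('cradle',z,[px(s,q).round(1).tolist() for q in rect(.525,.157,.062,.114,9.5,z)[:4]])
print('tube',[px(s,q).round(1).tolist() for q in rect(p[0],p[1],.034,.09,9.5,p[2]-.011)[:4]])
E
```

```text
[0.5256447  0.15711776 0.04884473]
x0 235
150 OOO##################################-###########.OOOOOOOOOO
151 OOO.##############..######OO########..#######OOOOOOOOOOOOOOO
152 OOOOO####T#######OOOO.##--.O########..#######OOOOOOOOOOOOOOO
153 OO..OO###########.OO..-----.########..#######OOOOOOOOOOOOOOO
154 O...OOO###########.------#..########.#######OOOOOOOOOOOOOOOO
155 O...OOOO##########----#--#..#####.....######OOOOO.OOOOOOOOOO
156 O..OOOOOO.##########.....####G##OOOOO.######OOOOOOOOOOOOOOOO
157 OOOOOOOOOO.#######..O.....######OOOOO.######OOOOOOO..OOOOOOO
158 OOOOOOOOOOO######.OOOOOO..######.OOOO.#####.OOOOOOO.OOOOOOOO
159 OOOOO.OOOOO.#####.OOOOOO..######OOOOO.#####OOOOOOO..OOOOOOOO
160 OOOO..OOOO...####-OOOOOO.-####.#..O...#####OOOOOO..OOOOOOOOO
161 OOO...OOOO..OOO##.OOOOOO.-######--...######OOOOO..OOOOOOOOOO
162 OOOO...OO...OOOOOOOOOOOOO.######-W-.O######O......OOOOOOOOOO
163 OOOO..OOOOOOOOOOOOOOOOOO...#.###-WW-..#####.....OOOOOOOOOOOO
164 OOOOOOOOOOOOOOOOOOOOOOOO.G.#G###-WWW--#####OOOOOOOOOOOOOOOOO
165 OOOOOOOOOOOOOOOOOOOOOOO...######-WWWW-#####OOOOOOOOOOOOOOOOO
166 OOOOOOOOOOOOOO
[... 1389 characters left out ...]
OOOOOOOOOOOOOOOOOOOOOO
188 OOO.....................OOOOOOOOOOOOOOOOOOOOOO...OOOOOOOOOOO
189 OOO.....................OOOOOOOOOOOOOOOOOOOOOO..OOOOOOOOOOOO
190 OOO......................OOOOOOOOOOOOOOOOOOO...OOOOOOOOOOOOO
191 OOO......................OOOOOOOOOOOOOOO......OOOOOOOOOOOOOO
192 OOO......................OOOOOOOOOOOOOO......OOOOOOOOOOOOOOO
193 OOOO.....................OOOOOOOOOOOOO......OOOOOOOOOOOOOOOO
194 OOOO.......................OOOOO.........OOOOOOOOOOOOOOOOOOO
cradle 0.0175 [[270.8, 186.9], [288.1, 180.6], [268.0, 162.8], [251.1, 168.5]]
cradle 0 [[270.7, 191.7], [287.9, 185.3], [267.9, 167.4], [251.2, 173.1]]
tube [[272.9, 177.7], [282.5, 174.3], [266.4, 160.3], [257.1, 163.4]]
```

>>> step_arm([
  [-1,0,0,-0.04,0],
  [-1,0,0,-0.08,0],
  [-1,0,0,-0.11,0],
  [-1,0,0,-0.124,0],
  [-1,0,0,-0.124,0],
  [-1,0,0,-0.124,0],
  [-0.2,0,0,-0.124,0],
  [-0.1,0,0,-0.124,0],
  [0,0,0,-0.124,0],
  [0,0,0,-0.124,0],
  [0,0,0,-0.124,0],
  [0,0,0,-0.124,0],
  [0,0,0,-0.124,0],
])

```text
time_s: 36.35
position: [0.5248, 0.1575, 0.0171]
tcp_rot: [[-0.164, 0.986, 0.0], [0.986, 0.164, 0.0], [-0.0, 0.0, -1.0]]
force: [0.4, 0.1, -0.0]
opening: 0.499
grasp_force: 0.0
```

>>> step_arm([
  [0,0,0,0.02,0],
  [0,0,0,0.06,0],
  [0,0,0,0.12,0],
  [0,0,0,0.2,0],
  [0,0,0,0.32,0],
  [0,0,0,0.45,0],
  [0,0,0,0.45,0],
])

```text
time_s: 37.05
position: [0.528, 0.1579, 0.1344]
tcp_rot: [[-0.164, 0.986, 0.01], [0.986, 0.164, 0.001], [-0.001, 0.01, -1.0]]
force: [-0.2, 0.7, 0.1]
opening: 0.498
grasp_force: 0.0
```

```bash
python3 - <<'E'
from cm import *
from ov import rect
p=read_state()['position'];print(p)
s=capture('side'); cmap(s,240,292,158,193)
print('tube',[px(s,q).round(1).tolist() for q in rect(.5255,.157,.034,.09,9.5,.006)[:4]])
E
```

```text
[0.52796664 0.15787385 0.13443483]
x0 240
158 OOOOOO..OOOOOOOOOO..O..G.OOOOOOOOOOOOOOOOOOOO..OOOOO
159 ..OOOO..OOOOOOOOOOO.OO...OOOOOOOOOOOOOOOOOOOOO.OOOOO
160 .OOOOO.OOOOOOOOOOOOOO...OOOOO...OOOOOOOOOOOO..OOOOOO
161 .OOOO..OOOOOOOOOOOOOO...OOOO.......OOOOOOOOO..OOOOOO
162 .OOOO..OOOOOOOOOOOOO.G.OOOOOOOO......OO......OOOOOOO
163 .OOOOOOOOOOOOOOOOOO..G.OOOOOOOOOOOOOOOO....OOOOOOOOO
164 OOOOOOOOOOOOOOOOOOO.G.OOOOOOOOOOOOOOOOOOOOOOOOOOOOOO
165 OOOOOOOOOOOOOOOOOO...OOOOOOOOOOOOOOOOOOOOOOOOOOOOOOO
166 OOOOOOOOOOOOOOOOOOOOOOOOOOOO.OOOOOOOOOOOOOOOOOOOOOOO
167 OOOOOOOOOOOOOOOOOOOO.-----OOO.OOOOOOOOOOOOOOOOO.OOOO
168 OOOOOOOOOOOOOOOOOOO.--WWWW-OOO.OOOOOOOOOOOOOOOOOOOOO
169 O.OOOOOOOOOOOOOOOOO---WWWWW-OOOO.OOOOOOOOOOOOOOOOOOO
170 OOOOOOOOOOOOOOOOOOO.---WWWWW-OOOOOOOOOOOOOOOOOOOOOOO
171 OOOOOOOOOOOOO.OOOOOO---WWWWWW-OOOOOOOOOOOOOOOOOOOOOO
172 OOOOOO.OOOOOOOOOOOOOO---WWWWWW.OOOOOOOOOOOOOOOOOOOOO
173 OOOOOOOO.OOOOOOOOOOOO.---WWWWWW.OOOOOOOOOOOOOOOOOOOO
174 OOOOOOOOOO.OOOOOO.OOOO.---WWWWWW.OOOOOOOOOOOOOOOOOOO
175 OOOOOOOOOO.#.OOOOOOOOOO.--WWWWWWW.OOOOOOOOOOOOOOOOOO
176 OOOOOOOOOOOOO...-.OOOOOO---W
[... 306 characters left out ...]
OOO
182 -.OOOOOOOOOOOOOOOOOOOOOOO.-OO.WWWWWWWWWW.OOOOOOOOOOO
183 -..OOOOOOOOOOOOOOOOOOOOOOOOOOO.WWWWW--.OOOOOOOOOOOOO
184 .--.O......OOOOOOOOOOOOOOOO.OOO.---.OOOOOOOOOOOOOOOO
185 O..............OOOOOOOOOOOOO.OOOOOOOOOOOOOOOOOOOOOOO
186 .................OOOOOOOOOOOOOOOOOOOOOOOOOOOOOOOOOOO
187 ..............#...OOOOO.OOOOOOOOOOOOOOOOOOOOOOOOOOOO
188 ...................OOOOOOOOOOOOOOOOOOOOOO..OOOOOOOOO
189 ...................OOOOOOOOOOOOOOOOOOOOOO.OOOOOOOOOO
190 ....................OOOOOOOOOOOOOOOOOOO...OOOOOOOOOO
191 ....................OOOOOOOOOOOOOOO......OOOOOOOOOOO
192 ....................OOOOOOOOOOOOOO......OOOOOOOOOOOO
tube [[272.7, 186.5], [282.1, 183.1], [266.4, 168.9], [257.2, 172.0]]
```

The tube lies in the cradle where the model expects it. Last, the marker.

>>> step_arm([
  [0,-0.04,-0.2,0,-0.02],
  [0,-0.08,-0.4,0,-0.04],
  [0,-0.12,-0.6,0,-0.06],
  [0,-0.16,-0.8,0,-0.089],
  [0,-0.2,-1,0,-0.089],
  [0,-0.2,-1,0,-0.089],
])

```text
time_s: 37.7
position: [0.474, -0.0975, 0.1289]
tcp_rot: [[0.121, 0.993, -0.0], [0.993, -0.121, -0.001], [-0.001, -0.0, -1.0]]
force: [0.6, 0.8, 0.5]
opening: 0.497
grasp_force: 0.0
```

>>> step_arm([
  [0,-0.04,-0.2,0,0],
  [0,-0.08,-0.4,0,0],
  [0,-0.12,-0.6,0,0],
  [0,-0.16,-0.8,0,0],
  [0,-0.184,-1,0,0],
  [0,-0.184,-1,0,0],
])

```text
time_s: 38.3
position: [0.4291, -0.3488, 0.1293]
tcp_rot: [[0.12, 0.993, 0.003], [0.993, -0.12, -0.005], [-0.004, 0.003, -1.0]]
force: [0.6, -0.1, 0.1]
opening: 0.498
grasp_force: 0.0
```

>>> step_arm([
  [0,0,-0.15,0,0],
  [0,0,-0.238,0,0],
  [0,0,-0.238,-0.16,0],
  [0,0,-0.238,-0.28,0],
  [0,0,-0.238,-0.28,0],
  [0,0,-0.238,-0.28,0],
])

```text
time_s: 38.9
position: [0.4288, -0.4005, 0.0589]
tcp_rot: [[0.114, 0.994, -0.002], [0.994, -0.114, 0.002], [0.002, -0.002, -1.0]]
force: [0.4, -0.3, 0.1]
opening: 0.498
grasp_force: 0.0
```

```bash
python3 - <<'E'
from cm import *
from ov import rect
st=read_state();p=st['position'];print(p,st['tcp_rot'][:,1])
s=capture('side'); 
print('marker',[px(s,q).round(1).tolist() for q in rect(.429,-.4025,.001,.13,-6.6,.0055)[:3:2]])
cmap(s,312,352,300,364)
E
```

```text
[ 0.4287755  -0.40049799  0.05891419] [ 0.99350251 -0.11379537 -0.00183832]
marker [[344.2, 359.4], [320.1, 307.2]]
x0 312
300 ##########.OOOOOOOO.WWWWWWWWWWW--#------
301 ######.O.OOOOOOO.--WWWWWWWWWW-----------
302 ###.OOOOOOO..-------WWWWW---------------
303 ####OOO..-------------------------------
304 -####-------------------------------####
305 --##---------------------------#########
306 --#OO.-------------------------#########
307 ---OOO#------------###----WWWW-#########
308 ----OO.------########-WWWWWWWW-#########
309 -----O.#-############-WWWWWWW--#########
310 -----OO#############--WWWWWWW--#########
311 -----OO#############--WWWWWWW-#########-
312 -----OO#############-WWWWWWWW-#########-
313 --W--OO###########---WWWWWWWW--########-
314 WWWW--########----WWWWWWWWWWWW--######-W
315 WWWWW-#######--WWWWWWWWWWWWWWW--######-W
316 WWWWW-#######--WWWWWWWWWWWWWW-W--#####-W
317 WWWWW-#######--WWWWWWWWWWWWWWWW--#####-W
318 WWWWW--######-WWWWWWWWWWWWWWWWWW--###-WW
319 WWWWW--######-WWWWWWWWWWWWWWWWWW------WW
320 WWWWWW--#####-WWWWWWWWWWWWWWWWWWWWWW--WW
321 WWWWWW--#####-WWWWWWWWWWWWWW
[... 1202 characters left out ...]
W--WWWW----WWWWWWWWWWWWWW
349 WWWWWWWWWWWWWWWWWWWWWWWW--WWWWWWWWWWWWWW
350 WWWWWW--WWWWWWWWWWWWWWWW--WWWWWWWWWWWWWW
351 WWWWWWW---WWWWWWWWWWWWWWW--WWWWWWWWWWWWW
352 WWW-WWWW-WWWWWWWWWWWWWWW---WWWWW-WWWWWWW
353 WWWW-WWWWWWWWWWWWWWWWWWWWW--WWWWWWWWWWWW
354 WWWW-WWWWWWWWWWWWWWWWWWWW---WWWWW-WWWWWW
355 ---WW-WWWWWWWWWWWWWWWWWWWWW--WWWWWWWWWWW
356 W--W--WWWW--WWWWWWWWWWWWWWW--WWWWWWWWWWW
357 W--WWWWWWW---WWWWWWWWWWWW-W---WWWWWWWWWW
358 WW-WWWWWWW---WWWWWWWWWWWWWWW--WWWW--WWWW
359 WWWWWWWWWWW-WW-WWWWWWWWWWWWWW-----WWWWWW
360 WWWWWWWWWWWWWWW-WWWWWWWWWWWWW---WWWWWWWW
361 WWWWWWWW-WWWWWWWWWWWWWWWWWWWWWWWWWWWWWWW
362 WWWWWWWWWWWWWWWW--WWWWWWWWWWWWWWWWWWWWWW
363 WWWWWWWWWWWWWWW----WWWWWWWWWWWWWWWWWWWWW
```

>>> step_arm([
  [0,0,0,-0.08,0],
  [0,0,0,-0.16,0],
  [0,0,0,-0.198,0],
  [0,0,0,-0.198,0],
  [0,0,0,-0.198,0],
  [-1,0,0,-0.198,0],
  [-1,0,0,-0.198,0],
  [-1,0,0,-0.198,0],
  [-1,0,0,-0.198,0],
  [-1,0,0,-0.198,0],
  [-1,0,0,-0.198,0],
  [-1,0,0,-0.198,0],
  [-1,0,0,-0.198,0],
  [-1,0,0,-0.198,0],
  [-1,0,0,-0.198,0],
])

```text
time_s: 40.45
position: [0.4288, -0.4021, 0.0102]
tcp_rot: [[0.115, 0.993, 0.0], [0.993, -0.115, -0.0], [-0.0, 0.0, -1.0]]
force: [-0.5, 0.4, 2.0]
opening: 0.121
grasp_force: 30.0
```

>>> step_arm([
  [-1,0,0,0.08,0],
  [-1,0,0,0.2,0],
  [-1,0,0,0.34,0],
  [-1,0,0,0.48,0],
  [-1,0,0.1,0.48,0],
  [-1,0,0.22,0.48,0],
  [-1,0,0.36,0.48,0],
  [-1,0,0.5,0.48,0],
  [-1,0,0.65,0.48,0],
  [-1,0,0.8,0.48,0],
])

```text
time_s: 41.45
position: [0.4285, -0.2007, 0.1299]
tcp_rot: [[0.115, 0.993, -0.0], [0.993, -0.115, 0.0], [0.0, -0.0, -1.0]]
force: [-0.5, 0.5, -0.7]
opening: 0.122
grasp_force: 30.0
```

>>> step_arm([
  [-1,0,0.14,0,0],
  [-1,0,0.28,0,0],
  [-1,0,0.42,0,0],
  [-1,0,0.56,0,0],
  [-1,0,0.7,0,0],
  [-1,0,0.85,0,0],
  [-1,0,1,0,0],
])

```text
time_s: 42.15
position: [0.4286, 0.0494, 0.1299]
tcp_rot: [[0.115, 0.993, -0.0], [0.993, -0.115, 0.0], [0.0, -0.0, -1.0]]
force: [1.0, 0.7, -0.2]
opening: 0.124
grasp_force: 30.0
```

>>> step_arm([
  [-1,-0.01,0.14,0,0.01],
  [-1,-0.02,0.28,0,0.02],
  [-1,-0.03,0.42,0,0.03],
  [-1,-0.04,0.56,0,0.042],
  [-1,-0.044,0.68,0,0.042],
  [-1,-0.044,0.742,0,0.042],
  [-1,-0.044,0.742,-0.12,0.042],
  [-1,-0.044,0.742,-0.24,0.042],
  [-1,-0.044,0.742,-0.28,0.042],
  [-1,-0.044,0.742,-0.28,0.042],
  [-1,-0.044,0.742,-0.28,0.042],
])

```text
time_s: 43.25
position: [0.4181, 0.2334, 0.0604]
tcp_rot: [[-0.017, 1.0, 0.0], [1.0, 0.017, 0.0], [0.0, 0.0, -1.0]]
force: [0.3, -0.5, -0.1]
opening: 0.125
grasp_force: 30.0
```

```bash
python3 - <<'E'
from cm import *
from ov import rect
st=read_state();p=st['position'];print(p,st['tcp_rot'][:,1])
s=capture('side'); t=capture('top')
for c,L in((s,[(229.6,175.3),(238.4,173),(228.9,157.8),(220,158.9)]),(t,[(213.5,262),(218.5,273),(185,289.5),(180,278.5)])):
    q=np.array([w(c,u,v,.03) for u,v in L]); d=(q[2]+q[3]-q[0]-q[1])/2; print(q.mean(0).round(4),np.linalg.norm(d).round(4),np.degrees(np.arctan2(d[1],d[0])).round(1))
a=np.arctan2(*st['tcp_rot'][[1,0],1]); print(np.degrees(a)); 
m=[[p[0]-np.sin(a)*d,p[1]+np.cos(a)*d,p[2]-.005] for d in(-.065,.065)]
for c in(s,t): print([px(c,q).round(1).tolist() for q in m])
cmap(s,205,258,130,190)
E
```

```text
[0.41812799 0.23342186 0.06041966] [9.99860787e-01 1.66827917e-02 3.01708232e-04]
[0.4203 0.2281 0.03  ] 0.0944 89.5
[0.417 0.232 0.03 ] 0.0904 90.7
0.9558979428212151
[[234.8, 169.3], [220.6, 148.1]]
[[221.1, 261.1], [171.9, 285.5]]
x0 205
130 ######################################.O.O.##########
131 ###################################.OOOOOOOO#########
132 ##############################.OOOOOOOOOOOOOO########
133 #########################.OOOOOOOO..OOOOOOOOOO######.
134 ####################.OOOOOOOO..#####.OOOOOOO..----###
135 ###############.OOOOOOOO.############.O..---------#G#
136 ###########.OOOOOOOOOOOO#############---------#-#####
137 ###....###.OOOOOO.-#..OO###..#########--###....OO.###
138 #..OOOO.#B#..-#######OOO##-.O#########...OOOOOOOO.###
139 #.OOOOOO#############-------.#########OOOOOOOOOOOO##.
140 ..OOOOOOO#.O.#########---##..########.OOOOOOOOOOOO...
141 OOOOOOOOO-.O.##############..########.OOOOOOOOOOOOO..
142 OOOO...----.O#########.O#########...OOOOOOOOOOOOOOO..
143 ..---------.##########..######.OOOOOOOOOOOOOOOOOOOO..
144 ------##-..O.################OOOOOOOOOOOOOO
[... 1920 characters left out ...]
.--.
178 OOOOOOOOOOOOOOOOOOOOOOOOOOOOOOOOOOOOOOOOOOOOOOOOOOO..
179 OOOOOOOOOOOOOOOOOOOOOOOOOOOOOOOOOOOOOOOOOOOOOOOOOOOOO
180 OOOOOOOOOOOOOOOOOOOOOOOOOOOOOOOOO.OOOOOOOOOOOOOOOOOOO
181 OOOOOOOOOOOOOOOOOOOOOOOOOOOOOOOOOO.OOOOOOOOOOOOOOOOOO
182 OOOOOOOOOOOOOOOOOOOOOOOOOOOOOOOOOO.-.OOOOOOOOOOOOOOOO
183 OOOOOOOOOOOOOOOOOOOOOOOOOOOOOOOOOO.-..OOOOOOOOOOOOOOO
184 OOOOOOOOOOOOOOOOOOOOOOOOOOOOOOOOOOO.--.O......OOOOOOO
185 OOOOOOOOOOOOOOOOOOOOOOOOOOOOOOOOOOOO............O.OOO
186 OOOOOOOOOOOOOOOOOOOOOOOOOOOOOOOOOOO.................O
187 OOOOOOOOOOOOOOOOOOOOOOOOOOOOOOOOOO...................
188 OOOOOOOOOOOOOOOOOOOOOOOOOOOOOOOOOO..................#
189 OOOOOOOOOOOOOOOOOOOOOOOOOOOOOOOOO....................
```

The marker end is where the model predicts it, and both cameras put the rest's centre near (0.418, 0.231). I'll lower and release.

>>> step_arm([
  [-1,0,-0.008,-0.05,0],
  [-1,0,-0.008,-0.1,0],
  [-1,0,-0.008,-0.13,0],
  [-1,0,-0.008,-0.141,0],
  [-1,0,-0.008,-0.141,0],
  [-1,0,-0.008,-0.141,0],
])

```text
time_s: 43.95
position: [0.4181, 0.2316, 0.0252]
tcp_rot: [[-0.017, 1.0, 0.001], [1.0, 0.017, 0.0], [0.0, 0.001, -1.0]]
force: [-0.6, -0.2, -0.9]
opening: 0.124
grasp_force: 30.0
```

>>> step_arm([
  [-0.6,0,0,0,0],
  [-0.5,0,0,0,0],
  [-0.3,0,0,0,0],
  [-0.3,0,0,0,0],
  [-0.3,0,0,0,0],
  [-0.3,0,0,0,0],
  [-0.3,0,0,0,0],
  [-0.3,0,0,0.03,0],
  [-0.3,0,0,0.08,0],
  [-0.3,0,0,0.16,0],
  [-0.3,0,0,0.28,0],
  [-0.3,0,0,0.42,0],
  [-0.3,0,0,0.56,0],
  [-0.3,0,0,0.7,0],
  [-0.3,0,0,0.8,0],
  [-0.3,0,0,0.8,0],
])

```text
time_s: 45.55
position: [0.4199, 0.2322, 0.2287]
tcp_rot: [[-0.017, 1.0, 0.009], [1.0, 0.017, 0.002], [0.002, 0.009, -1.0]]
force: [0.4, 0.2, 0.3]
opening: 0.35
grasp_force: 0.0
```

```bash
python3 - <<'E'
from cm import *
st=read_state();p=st['position'];print(p,st['time_s'])
s=capture('side'); t=capture('top')
m=[[.418-.0167*d,.2316+d,.0195] for d in(-.065,.065)]
for c in(s,t): print([px(c,q).round(1).tolist() for q in m])
cmap(s,205,250,148,192)
A=np.linspace(0,6.28,90)
for n,x,y,r,z in(('tub',.425,.074,.032,.042),('cup',.5715,.332,.035,.062)): q=np.array([px(s,(x+r*np.cos(a),y+r*np.sin(a),z)) for a in A]);print(n,q.min(0),q.max(0))
old=cv2.imread('raw_side0.png')[:,:,::-1].astype(int); d=np.abs(old-s['color'].astype(int)).max(2)
print('diff tub',(d[184:208,236:262]>40).sum(),'cup',(d[125:155,250:276]>40).sum())
cmap(t,165,232,255,296)
cmap(s,252,288,210,244)
E
```

```text
[0.41989968 0.23217184 0.22871572] 45.55
[[235.5, 179.6], [221.5, 158.1]]
[[223.7, 264.5], [176.0, 288.2]]
x0 205
148 OOOOOOOOOOOOOOOOOOOOOOOOOOOOOOOOOOOOOOOOOOOOO
149 OOOOOOOOOOOOOOOOOOOOOOOOOOOOOOOOOOOOOOOOOOOOO
150 OOOOOOOOOOOOOOOOOOOOOOOOOOOOOOOOOOOOOOOOOOOOO
151 OOOOOOOOOOOOOOOOOOOOOOOOOOOOOOOOOOOOOOOOOOOOO
152 OOOOOOOOOOOOOOOOOOOOOOOOOOOOOOOOOOOOOOOOOOOOO
153 OOOOOOOOOOOOOOOOOOOOOOOOOOOOOOOO.OOOOOOOOOOOO
154 OOOOOOOOOOOOOOOOOOOOOOOOOOOOOOOO..OOOOOOOOOOO
155 OOOOOOOOOOOOOOOOOOOOOOOOOOOOOOO...OOOOOOOOOOO
156 OOOOOOOOOOOOOOOOOOOOOOOOOOOOOOOO.OOOOOOOOOOOO
157 OOOOOOOOOOOOOOOO..OOOOOOOOOOOOOOOOOOOOOOOO.OO
158 OOOOOOOOOOOOOOO.-W-OOOOOOOOOOOOOOOOOOOOOO..OO
159 OOOOOOOOOOOOOOOO-WW.OOOOOOOOOOOOOOO.OOOO...OO
160 OOOOOOOOOOOOOOOO.-W-.OOOOOOOOOOO....OOOO...OO
161 OOOOOOOOOOOOOOOO.-WW-OOOOOOOOOOOO...OOOO..OOO
162 OOOOOOOOOOOOOOO.O--WWOOOOOOOOOOOOO..OOOO..OOO
163 OOOOOOOOOOOOOOOOOO--W-.OOOOOOOOOOO.OOOOOOOOOO
164 OOOOOOOOOOOOOOOOOO--WW-OOOOOOOOOOOOOOOOOOOOOO
165 OOOOOOOOOOOOOOOOOO.--WWOOOOOOOOOOOOOOOOOOOOOO
166 OOOOOOOOOOOOOOOOOOOO--W-OOOOOOOOOOOOOOOOOOOOO
167 OOOOOOOOOOOOOOOOOOOO.-WW-OOOOOOO
[... 5010 characters left out ...]
OOO
227 OOOOOOOOOOOGGGGGGGGGGGGOOOOOOOOOOOOO
228 OOOOOOOOOOOGGGGGGGGGGGG.OOOOOOOOOOOO
229 OOOOOOOOOO.GGGGGGGGGGGG#OOOOOOOOOOOO
230 OOOOOOOOOO#GGG#GGGGGGGG#.OOOOOOOOOOO
231 OOOOOOOOOOOGGGGGGGGGGGGOOOOOOOOOOO..
232 OOOOOOOOOOOGGGGGGGGGGGGOOOOOOO...---
233 OOOOOOOOOOOGGGGGGGGGGGGOOOOOO.------
234 OOOOOOOOOOO#GGGGGGGGGGGOOOOO.-------
235 OOOOOOOOOOOOOGGGGGGGG.OOOOOO--------
236 OOOOOOOOOOOOOOOO..O.OOOOOOOO--------
237 OOOOOOOOOOOOOOOOOOOOOOOOOOOO.--.-.--
238 OOOOOOOO.OOOOOOOOOOOOOOOOOO.--------
239 OOOOOOOOOOOOOOOOOOOOOOOOOO.---------
240 OOO....-.OOOOOOOOOOOOOOOOO.---------
241 ....-----.OOOOOOOOOOOOOO.-----------
242 ------------.OOOOOOOOO.-------------
243 ---------------...------------------
```

```bash
python3 -c "
from rig import *
print(hand_in())"
```

```text
the job is handed in; nothing more can be done
None
```

I handed the job in at about 45.7 s of the 104 s limit: pot, jar, tube and marker are each in their holder, and the tub and cup have not moved. On the first try I lifted too early and the pot ended up upside down, so I righted it against the wide well's rim and set it again. The final checks were from camera measurements; the marker's centring on the rest is only known to about 3–4 mm.

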